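# Clear the foam trimmer's bed and lower its guard

### The job

Make the foam trimmer safe: whichever thing was left on its bed under the raised guard has to be put away first - a foam offcut goes into the deep scrap crate, the hand sander goes the right way up into the shallow tool tray - set down inside, not dropped. Then lower the guard gently until it is fully down on its stop. Leave the other of the two, and everything else on the table, where it is.

Things in the scene. Friction and masses are not known exactly. Their poses are not given: they have to be found in the camera images.
- trimmer: Foam trimmer, fixed: grey base 280 x 220, flat bed 30 above the table, yellow housing (68 high) at the far end. Origin: on the table under the base's middle; x runs from the front lip to the hinge; yaw within 0.15 rad. Steel lip across the front (x -134 to -122) stands 22 above the bed, its two rubber buffers 30: lift things over it.
- bed (a point): Middle of the bed's top surface (trimmer x 0, y 0, 30 above the table). One of the two things lies within about 40 of it, long side within 0.4 rad of the trimmer's x. The raised guard leaves no room there for an upright gripper: come from the front, tool leaning about 35 to 40 degrees, fingers pointing forward and down.
- guard_hinge (a point): Middle of the guard's hinge axis: trimmer x +120, 65 above the table, axis along the trimmer's y. The guard: clear panel 4 thick in a dark steel frame 10 thick, 196 wide, reaching 230 from the hinge.
- guard (a joint): Guard angle, rad: 0 = fully down on the buffers (level), limit 1.0, starts at 0.8 to 0.95, leaning over the bed. A friction hinge keeps it where it is let go; 1 to 3 N at the bar moves it down. Slamming is closing faster than 0.8 rad/s in the last 0.12 rad. A thing left on the bed keeps it from closing.
- guard_bar (a point): Middle of the guard's round steel handle bar, 16 thick, 140 long along the trimmer's y, 270 from the hinge axis: at angle q it is 270 cos q before and 270 sin q above the hinge. 32 mm of free space between bar and frame, but for two 12 thick stubs 70 either side of the middle: pinch it from above, a finger either side.
- offcut: Pink rigid foam offcut, stepped: 110 (x) x 46 (y) x 30 slab, with a step 70 x 46 on it (x -15 to +55) to 50 high. Origin: centre of underside. 14 to 28 g. Lies either on the trimmer's bed or on the foam slab.
- sander: Hand sander block: flat plywood foot 120 (x) x 60 (y) x 15 with an upright wooden grip 85 x 30 on its middle (along x), total 58 high. Origin: centre of underside; z up. 0.18 to 0.35 kg. Lies either on the trimmer's bed or on the foam slab.
- crate: Scrap crate, fixed: open grey plastic box 170 (x) x 150 (y) x 45 high, walls and floor 5 thick, empty. Origin: centre of underside. Yaw within 0.1 rad. Stands at one of four places left and right of the trimmer.
- tray: Tool tray, fixed: open wooden tray 170 (x) x 150 (y), only 15 high, walls and floor 5 thick, empty. Origin: centre of underside. Yaw within 0.1 rad. At another of the four places.
- slab: Foam slab, fixed, 160 x 130 x 30 high, at another of the four places; the thing that is not on the bed lies on it and stays there. Origin: centre of underside.
- stockbox: Closed grey storage box, fixed, 165 x 135 x 76 high, at the last of the four places; not used. Origin: centre of underside.
- jar: Bystander, loose: small closed jar, 60 across, 85 high. Origin: centre of underside.
- tape: Bystander, loose: roll of tape lying flat, 100 across, 25 high. Origin: centre of underside.
- cartridge: Bystander, loose: grey adhesive cartridge lying down, 48 thick, 200 long with nozzle. Origin: centre of underside.
- hammer: Bystander, loose: hammer lying down. Origin: centre of underside.
- mug: Bystander, loose: white mug, 80 across, 90 high. Origin: centre of underside.
- sprayer: Bystander, loose: upright bottle, 64 across, 170 high. Origin: centre of underside.
- brush: Bystander, loose: brush lying down. Origin: centre of underside.
Not all that is in view belongs to the job. Of the things shaped like the sander, the plywood one is meant.

How it is judged:
By the outcome, as a careful person would: the job done as asked, in the order asked, and still so for the second after the job is handed in, with the robot touching nothing.
It also fails if it takes over 69 s, if anything falls off the work surface, if the arm or the gripper's body presses on something with over 40 N, if the wrist force passes 120 N, or if a joint passes its speed limit or range.

### The arm

A 6-joint arm with a two-finger parallel gripper is mounted at the origin on the work surface. World frame = base frame: x ahead of the robot, y to its left, z up, the work surface at z = 0. Lengths are in m, angles in rad, forces in N, time in s.
With the tool pointing down it reaches from about 0.35 to 0.775 m from the base axis. Payload 7.3 kg.
Tool frame: the origin (TCP) lies between the finger pads; the fingertips stand 25 mm ahead of it and the grasp point (between the pads) lies 6 mm ahead of it; y points along the fingers, z is the direction in which the jaws open and shut, and the axes are right-handed (so a half turn about y gives the same grasp; the last joint's range is limited). The gripper opens to 92 mm and grips with 3 to 60 N. Pads are 19 mm wide; open, the fingers measure 130 mm over their backs; the gripper's body (75 mm by 190 mm) begins 47 mm behind the grasp point.
Start: joints at [1.086, 0.342, 1.524, -0, 1.275, -0.146], TCP at [0.174, 0.495, 0.252] pointing down, gripper open.
Joint ranges: [-2.53, 2.53], [-0.77, 2.02], [0.04, 2.7], [-1, 4.14], [0.28, 2.66], [-3.11, 3.11]. Speed limits (rad/s): [2.57, 2.57, 3.14, 3.14, 3.14, 3.14].

### API

Orientations are given as [roll, pitch, yaw] about the fixed x, y, z axes, in that order (R = Rz(yaw) Ry(pitch) Rx(roll)).
In Python, from cell import sensors, read_camera, hand_in gives the robot as it stands. The module is installed in compiled form; this text tells all that it offers.
- The arm moves only by the tool send_rows, never from a script. Its argument "motion" is a list that holds one entry, the list of rows, each a list of 4 numbers: the shift along the tool's x, y, z in m, then the turn about the tool's y in degrees. In form: [[[tx, ty, tz, twist], ...]]. A call has 1 to 8 rows; each row is the pose to reach, as a shift and turn from the pose measured when the call began, along the tool's axes at that moment; what a row does not reach only later rows make up. A row lasts 1/10 s, in which the tool goes at most 50 mm and 8.59 degrees, less where a joint would pass 70% of its speed; a pose out of reach is approached as far as the arm can. A call with a gripper value outside its range is refused whole. "gripper" is the opening, from 0 (shut) to 1 (fully open), set as the call begins (left out, the last holds). The fingers move at their own pace and stop on an object; "grip_force" is the grip in N (left out, the last holds). Time passes only in rows, so rows that repeat a pose let the fingers close. It gives the time, the measured TCP pose, the force and the opening at its end, in the units of the state.
- sensors.observe(): the state, without advancing time (a new reading comes with each control period).
- read_camera(name): name is "scene" or "top"; returns a dict with "frame" (420x560x3 uint8, red, green, blue), "fx", "fy", "cx", "cy" (pixels), "extrinsics" (4x4, takes a point from world to camera coordinates). Camera axes: x right, y up, looking along -z (the intrinsics and any distortion apply to the point x, -y, -z); pixel columns grow to the right and rows downward; lengths in m; the calibration is good to about 2 mm. A picture is of the moment at which its call begins. There is no depth.
- hand_in(): hands the job in, once; it reports no verdict.
The state is a dict: "time": time; "qpos": joint angles; "qvel": joint speeds; "joint_efforts": joint torques, N m; "tool_pos": TCP position; "tool_rot": TCP orientation; "contact_force": force on the tool from outside, world axes, zero at the start; "torque": the same for the moment, N m; "opening": finger opening in m.
Only numpy, scipy, OpenCV 4.12 (cv2) and the standard library are available. Lean on these libraries where they do the work, as an engineer would, in place of code of your own. Each camera call takes 0.05 s, during which the arm holds its last target.

## Working session

There is one attempt and no reset: what is moved stays moved. The work goes in short steps, Python scripts to look and compute and a tool call to move; the robot and the scene stay as the last step left them, time stands still between calls to the robot, and variables do not carry over. Pictures are saved under pics/ and viewed, and the job is handed in when it is done.

Besides the shell and the picture viewer there is one more tool, called after ">>>" by a JSON object that holds its "name" and its "arguments". send_rows: Moves the arm, as the interface text tells. Its arguments: {"type":"object","properties":{"motion":{"type":"array"},"gripper":{"type":"number"},"grip_force":{"type":"number"}},"required":["motion"]}

```bash
mkdir -p pics
python3 - <<'E'
from cell import sensors, read_camera
import cv2,pickle,numpy as np
s=sensors.observe();print(s)
for n in("scene","top"):
    c=read_camera(n);pickle.dump(c,open(n+".pkl","wb"))
    print(n,{k:v for k,v in c.items() if k!="frame"})
    cv2.imwrite(f"pics/{n}0.png",cv2.resize(c["frame"][:,:,::-1],(800,600),interpolation=cv2.INTER_CUBIC))
E
```

```text
{'time': 0.0, 'qpos': array([ 1.08600801e+00,  3.42734931e-01,  1.52501677e+00, -1.76501353e-05,
        1.27539288e+00, -1.46000029e-01]), 'qvel': array([ 4.85883835e-04, -1.09113548e-03,  1.27551203e-03, -1.04036690e-03,
       -4.61714950e-05, -1.46558311e-03]), 'joint_efforts': array([-3.04554296e-04, -4.31236446e+01, -2.44223696e+01,  7.18862540e-02,
        5.56028215e-02, -1.12452753e-04]), 'tool_pos': array([0.17429129, 0.49483468, 0.25103868]), 'tool_rot': array([-1.57233420e+00,  2.09079334e-04, -3.38783300e-01]), 'contact_force': array([ 0.3430252 ,  0.67517382, -0.11973786]), 'torque': array([ 0.00299282, -0.00320795, -0.02390039]), 'opening': 0.09182598090450654}
scene {'fx': 416.5934940909466, 'fy': 416.5934940909466, 'cx': 274.9788053833719, 'cy': 206.96679139036866, 'extrinsics': array([[ 8.71010109e-01,  4.91264308e-01, -8.77509374e-04,
        -4.92559337e-01],
       [-2.92516172e-01,  5.20063679e-01,  8.02476204e-01,
         1.04256207e-01],
       [ 3.94684278e-01, -6.98708200e-01,  5.96683477e-01,
        -1.75399606e+00],
       [ 0.00000000e+00,  0.00000000e+00,  0.00000000e+00,
         1.00000000e+00]])}
top {'fx': 516.8340124756544, 'fy': 516.8340124756544, 'cx': 284.3310725311151, 'cy': 208.1251700591255, 'extrinsics': array([[-0.04060185, -0.99917373, -0.00183134,  0.0018746 ],
       [ 0.97763492, -0.040105  ,  0.20644989, -0.55371093],
       [-0.20635275,  0.00659186,  0.97845546, -1.48191115],
       [ 0.        ,  0.        ,  0.        ,  1.        ]])}
```

View pics/scene0.png

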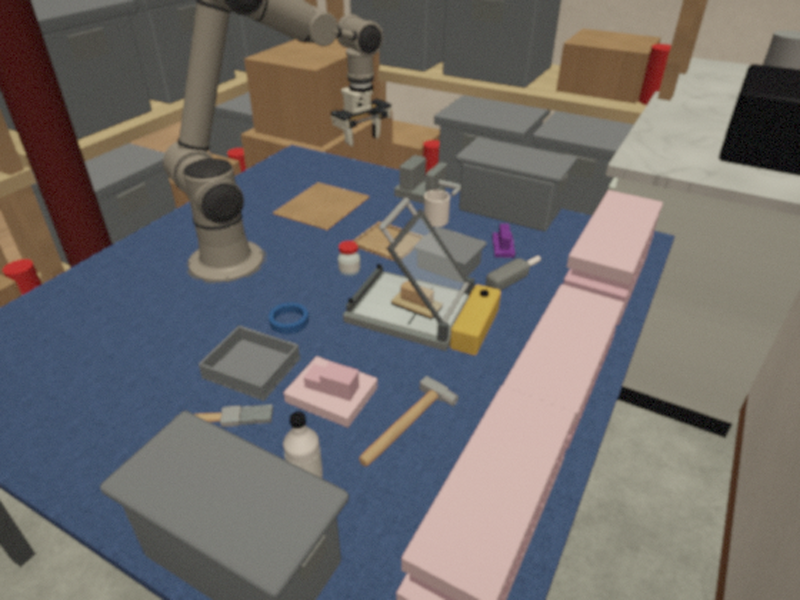

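View pics/top0.png

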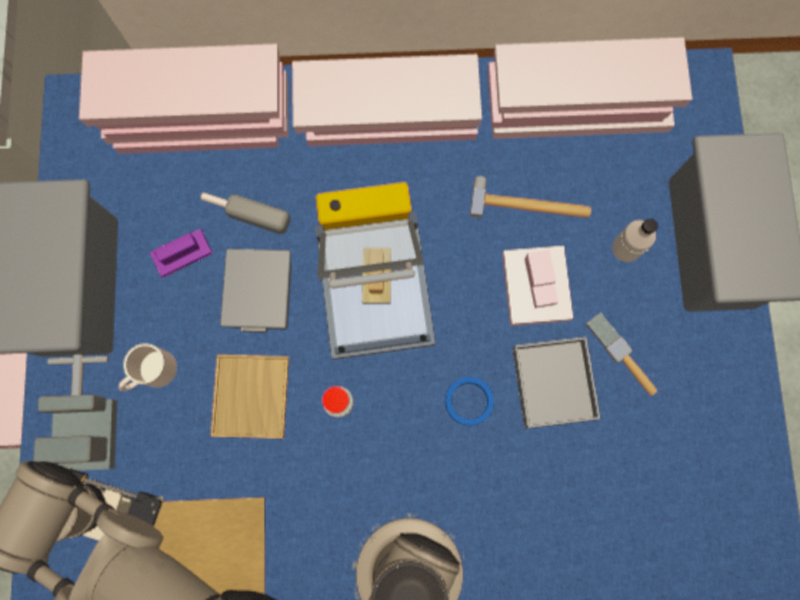

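```bash
cat > h.py <<'E'
import numpy as np,cv2,pickle
from scipy.spatial.transform import Rotation as Ro
def load(n): return pickle.load(open(n,"rb"))
def ray(c,u,v):
    E=c["extrinsics"];R=E[:3,:3];t=E[:3,3]
    d=np.array([(u-c["cx"])/c["fx"],-(v-c["cy"])/c["fy"],-1.]);return -R.T@t,R.T@d
def onz(c,u,v,z):
    o,d=ray(c,u,v);return o+d*(z-o[2])/d[2]
def proj(c,p):
    E=c["extrinsics"];q=E[:3,:3]@np.array(p)+E[:3,3]
    return np.array([c["cx"]+c["fx"]*q[0]/-q[2],c["cy"]-c["fy"]*q[1]/-q[2]])
def tri(obs):
    A=0;b=0
    for c,u,v in obs:
        o,d=ray(c,u,v);d=d/np.linalg.norm(d);P=np.eye(3)-np.outer(d,d);A=A+P;b=b+P@o
    return np.linalg.solve(A,b)
E
python3 - <<'E'
from h import *
t=load("top.pkl");s=load("scene.pkl")
def crop(c,x,y,w,h,k,name):
    cv2.imwrite(name,cv2.resize(c["frame"][y:y+h,x:x+w,::-1],(w*k,h*k),interpolation=cv2.INTER_CUBIC))
crop(t,215,120,100,135,4,"pics/t1.png"); crop(s,235,130,125,120,5,"pics/s1.png"); crop(t,140,165,120,150,4,"pics/t2.png")
E
```

```text
(no output)
```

View pics/t1.png

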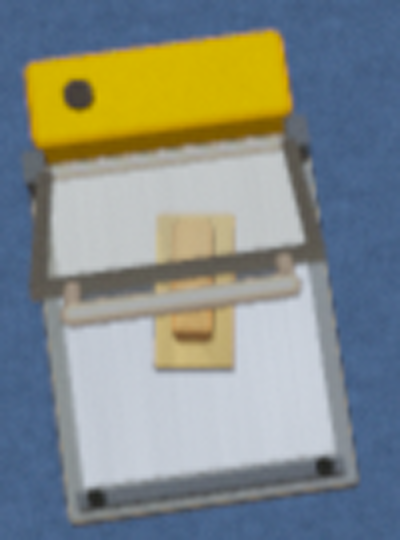

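View pics/s1.png

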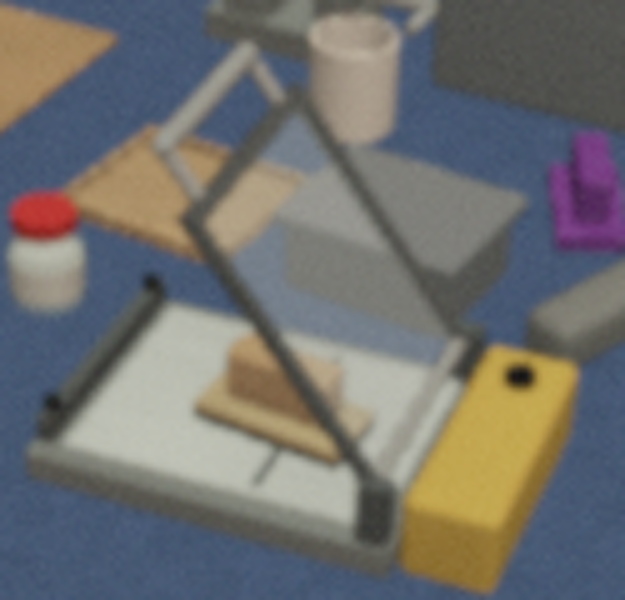

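View pics/t2.png

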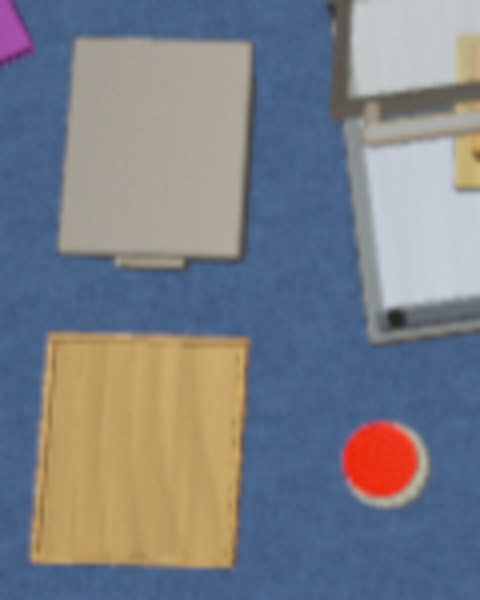

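Run:
```python
from h import *
np.set_printoptions(precision=4,suppress=True)
t=load("top.pkl");s=load("scene.pkl")
T=lambda x,y,z:onz(t,215+x/4-.375,120+y/4-.375,z)
def T2(x,y,z):return onz(t,140+x/4-.375,165+y/4-.375,z)
S=lambda x,y,z:onz(s,235+x/5-.4,130+y/5-.4,z)
b1,b2=T(95,497,.06),T(325,466,.06);print("buf",b1,b2,S(153,284,.06),S(52,403,.06))
d=b1-b2;yaw=np.arctan2(-d[0],d[1]);print("yaw",yaw,np.linalg.norm(d))
for a in[(72,522),(357,485)]:print("front corner",T(*a,.03))
print("S front",S(35,455,.03),S(385,570,.03))
f=[T(155,370,.045),T(233,370,.045),T(235,213,.045),T(157,213,.045)];print("foot",f, np.mean(f,0))
g=[T(172,335,.088),T(212,335,.088),T(214,217,.088),T(175,217,.088)];print("grip",g,np.mean(g,0))
print("S foot",S(195,408,.045),S(338,462,.045),S(376,408,.045))
mid=(b1+b2)/2;ex=np.array([np.cos(yaw),np.sin(yaw),0]);o=mid+ex*.128;o[2]=0;print("origin",o)
# bar ends
B=[]
for a,bb in[((70,314),(165,143)),((297,284),(250,50))]:
    p=tri([(t,215+a[0]/4-.375,120+a[1]/4-.375),(s,235+bb[0]/5-.4,130+bb[1]/5-.4)]);B.append(p);print("bar",p)
h=o+ex*.12+[0,0,.065]
m=np.mean(B,0)-h;print("angle",np.arctan2(m[2],-m@ex),np.linalg.norm(m),np.mean(B,0),h)
tr=[T2(*a,.015) for a in[(47,333),(250,339),(234,568),(31,562)]];print("tray",tr,np.mean(tr,0))
print("jar",T2(381,460,.085),"box",[T2(*a,.076) for a in[(75,38),(252,42),(242,258),(60,250)]])
# mug, tape
sc=0.7
for n,u,v,z in[("mug",149,360,.09),("tape",468,400,.025),("purple",180,252,.03),("cart",255,212,.03)]:print(n,onz(t,u*sc,v*sc,z))
```

```text
buf [0.4513 0.1183 0.06  ] [ 0.4674 -0.0512  0.06  ] [0.4558 0.1171 0.06  ] [ 0.4705 -0.0507  0.06  ]
yaw 0.09439003010742884 0.17026065521371841
front corner [0.4376 0.1384 0.03  ]
front corner [ 0.4567 -0.0753  0.03  ]
S front [ 0.4708 -0.0762  0.03  ] [ 0.7432 -0.065   0.03  ]
foot [array([0.5476, 0.0725, 0.045 ]), array([0.5452, 0.014 , 0.045 ]), array([0.6671, 0.0081, 0.045 ]), array([0.6696, 0.0675, 0.045 ])] [0.6074 0.0405 0.045 ]
grip [array([0.5643, 0.057 , 0.088 ]), array([0.5631, 0.0277, 0.088 ]), array([0.6525, 0.0232, 0.088 ]), array([0.6537, 0.0521, 0.088 ])] [0.6084 0.04   0.088 ]
S foot [0.5532 0.0116 0.045 ] [0.672  0.0063 0.045 ] [0.6681 0.0762 0.045 ]
origin [0.5868 0.0456 0.    ]
bar [0.5213 0.0953 0.2269]
bar [ 0.5675 -0.0122  0.3412]
angle 0.9322948493749046 0.27279942367372645 [0.5444 0.0415 0.2841] [0.7062 0.0569 0.065 ]
tray [array([0.4564, 0.3847, 0.015 ]), array([0.4456, 0.2317, 0.015 ]), array([0.2764, 0.2448, 0.015 ]), array([0.2869, 0.3943, 0.015 ])] [0.3663 0.3139 0.015 ]
jar [0.3458 0.1284 0.085 ] box [array([0.6686, 0.351 , 0.076 ]), array([0.66  , 0.2189, 0.076 ]), array([0.497 , 0.2275, 0.076 ]), array([0.5083, 0.3604, 0.076 ])]
mug [0.4393 0.5002 0.09  ]
tape [ 0.338  -0.1399  0.025 ]
purple [0.6788 0.4616 0.03  ]
cart [0.7624 0.3004 0.03  ]
```

>>> {"name": "send_rows", "arguments": {"motion": [[[0.0, -0.1, 0.0, 0], [0.405, -0.2, -0.321, -16.8], [0.405, -0.2, -0.321, -16.8], [0.405, -0.2, -0.321, -16.8], [0.405, -0.2, -0.321, -16.8], [0.405, -0.2, -0.321, -16.8], [0.405, -0.2, -0.321, -16.8], [0.405, -0.2, -0.321, -16.8]]]}}

```text
time: 0.9
tool_pos: [0.3502, 0.215, 0.3975]
tool_rot: [-1.572, 0.001, -0.045]
contact_force: [1.0, 0.2, 0.1]
opening: 0.0921
```

```bash
cat > st.py <<'E'
from cell import sensors
from h import *
np.set_printoptions(precision=4,suppress=True)
s=sensors.observe()
R=Ro.from_euler("xyz",s["tool_rot"]).as_matrix()
print("t",s["time"],"q",s["qpos"],"p",s["tool_pos"],"\nR x",R[:,0],"y",R[:,1],"z",R[:,2],"F",s["contact_force"],"open",s["opening"])
g=s["tool_pos"]+.006*R[:,1];print("grasp",g)
import sys
if len(sys.argv)>3:
    d=np.array([float(a) for a in sys.argv[1:4]])-g;print("to target tool shift",R.T@d,"dist",np.linalg.norm(d))
E
python3 st.py
```

```text
t 0.9 q [ 0.3642  0.0466  1.5016 -0.0008  1.5945 -1.1614] p [0.3502 0.215  0.3975] 
R x [ 0.999  -0.0453 -0.0007] y [-0.0008 -0.0012 -1.    ] z [ 0.0453  0.999  -0.0012] F [1.0355 0.1599 0.1429] open 0.09213665600259546
grasp [0.3502 0.215  0.3915]
```

>>> {"name": "send_rows", "arguments": {"motion": [[[0.107, -0.05, -0.154, 0], [0.107, -0.05, -0.154, 0], [0.107, -0.05, -0.154, 0], [0.107, -0.05, -0.154, 0], [0.107, -0.05, -0.154, 0], [0.107, -0.05, -0.154, 0]]]}}

```text
time: 1.5
tool_pos: [0.4503, 0.0557, 0.447]
tool_rot: [-1.572, 0.002, -0.048]
contact_force: [-0.1, 0.4, -0.2]
opening: 0.092
```

```bash
python3 st.py
```

```text
t 1.5 q [-0.0455  0.1304  1.2785 -0.0009  1.7348 -1.5688] p [0.4503 0.0557 0.447 ] 
R x [ 0.9989 -0.0476 -0.0022] y [-0.0022 -0.0008 -1.    ] z [ 0.0476  0.9989 -0.0009] F [-0.0508  0.3634 -0.2411] open 0.09197507566325606
grasp [0.4503 0.0557 0.441 ]
```

>>> {"name": "send_rows", "arguments": {"motion": [[[0.45, -0.05, 0, 0], [0.45, -0.05, 0, 0], [0.45, -0.05, 0, 0], [0.45, -0.05, 0, 0], [0.45, -0.05, 0, 0], [0.45, -0.05, 0, 0], [0.45, -0.05, 0, 0], [0.45, -0.05, 0, 0]]]}}

```text
time: 2.3
tool_pos: [0.7354, 0.0381, 0.4356]
tool_rot: [-1.568, -0.018, -0.045]
contact_force: [-0.2, -0.2, -0.5]
opening: 0.0917
```

```bash
python3 st.py
```

```text
t 2.3 q [-0.0532  0.8924  0.0425  0.0033  2.1889 -1.5768] p [0.7354 0.0381 0.4356] 
R x [ 0.9988 -0.0453  0.0178] y [ 0.0179  0.0017 -0.9998] z [0.0452 0.999  0.0025] F [-0.2477 -0.1522 -0.5273] open 0.09173064482185911
grasp [0.7355 0.0382 0.4296]
```

>>> {"name": "send_rows", "arguments": {"motion": [[[0.3, -0.05, 0, 0], [0.3, -0.05, 0, 0], [0.3, -0.05, 0, 0], [0.3, -0.05, 0, 0]]]}}

```text
time: 2.7
tool_pos: [0.7748, 0.026, 0.3928]
tool_rot: [-1.566, -0.054, -0.045]
contact_force: [0.6, 0.0, -0.8]
opening: 0.0922
```

```bash
python3 st.py
```

```text
t 2.7 q [-0.0676  0.953   0.0373  0.0074  2.0976 -1.5897] p [0.7748 0.026  0.3928] 
R x [ 0.9975 -0.0448  0.0538] y [ 0.054   0.0028 -0.9985] z [0.0446 0.999  0.0052] F [ 0.5771  0.0186 -0.8148] open 0.0921737438989913
grasp [0.7751 0.026  0.3868]
```

```bash
cat > kin.py <<'E'
from h import *
from scipy.optimize import least_squares
D=[([1.08600801,.342734931,1.52501677,0,1.27539288,-.146],[.17429129,.49483468,.25103868],[-1.5723342,.0002,-.33878]),
([.3642,.0466,1.5016,-.0008,1.5945,-1.1614],[.3502,.215,.3975],[-1.572,.001,-.045]),
([-.0455,.1304,1.2785,-.0009,1.7348,-1.5688],[.4503,.0557,.4470],[-1.572,.002,-.048]),
([-.0532,.8924,.0425,.0033,2.1889,-1.5768],[.7354,.0381,.4356],[-1.568,-.018,-.045]),
([-.0676,.953,.0373,.0074,2.0976,-1.5897],[.7748,.026,.3928],[-1.566,-.054,-.045])]
rz=lambda a:Ro.from_euler("z",a).as_matrix()
ry=lambda a:Ro.from_euler("y",a).as_matrix()
C=np.array([[0,0,1.],[-1,0,0],[0,-1,0]])  # placeholder
def fk(q,k,s3=1,s5=1):
    h,L1,L2,L3,d,e=k
    A=rz(q[0]);B=A@ry(q[1]);E=B@ry(q[2]);W=E@rz(s3*q[3]);V=W@ry(q[4]);T=V@rz(s5*q[5])
    p=np.array([0,0,h])+A@[0,d,0]+B@[0,0,L1]+E@[e,0,L2]+T@[0,0,L3]
    return p,T
E
python3 - <<'E'
from kin import *
np.set_printoptions(precision=4,suppress=True)
for s3 in(1,-1):
  for s5 in(1,-1):
    Cs=[fk(q,[0]*6,s3,s5)[1].T@Ro.from_euler("xyz",r).as_matrix() for q,p,r in D]
    print(s3,s5,np.std(Cs,0).max());M=np.mean(Cs,0)
    if np.std(Cs,0).max()<.01:print(M)
    f=lambda k:np.concatenate([fk(q,k,s3,s5)[0]-p for q,p,r in D])
    r=least_squares(f,[.3,.4,.4,.3,.07,0]);print(r.x,abs(r.fun).max())
E
```

```text
1 1 0.00023029454175017695
[[-0.      0.0001 -1.    ]
 [-1.     -0.      0.    ]
 [-0.      1.      0.0001]]
[0.2241 0.5061 0.3796 0.2942 0.0764 0.0465] 3.996328594346732e-05
1 -1 0.7612457936713354
[0.2241 0.5061 0.3796 0.2942 0.0764 0.0465] 3.996328594346732e-05
-1 1 0.005485688045635151
[[-0.0022 -0.0029 -1.    ]
 [-1.     -0.0002  0.0022]
 [-0.0002  1.     -0.0029]]
[0.1967 0.5067 0.3796 0.2666 0.0772 0.0474] 0.0027245579895181504
-1 -1 0.7612013318776973
[0.1967 0.5067 0.3796 0.2666 0.0772 0.0474] 0.0027245579895181504
```

```bash
cat >> kin.py <<'E'
K=[.2241,.5061,.3796,.2942,.0764,.0465]
C=np.array([[0,0,-1.],[-1,0,0],[0,1,0]])
lo=np.array([-2.53,-.77,.04,-1,.28,-3.11]);hi=np.array([2.53,2.02,2.7,4.14,2.66,3.11])
def FK(q):
    p,T=fk(q,K);return p,T@C
def IK(p,R,q0,w=.3,lo=lo,hi=hi):
    def f(q):
        a,B=FK(q);return np.concatenate([a-p,w*Ro.from_matrix(B@R.T).as_rotvec()])
    r=least_squares(f,np.clip(q0,lo+1e-6,hi-1e-6),bounds=(lo,hi),xtol=1e-12,ftol=1e-12,gtol=1e-12);return r.x,np.linalg.norm(r.fun[:3]),np.linalg.norm(r.fun[3:])/w
def lean(az,L):  # tool y leaning toward azimuth az, z horizontal at az+90
    x=np.array([np.cos(az)*np.cos(L),np.sin(az)*np.cos(L),np.sin(L)]);y=np.array([np.cos(az)*np.sin(L),np.sin(az)*np.sin(L),-np.cos(L)])
    return np.stack([x,y,np.cross(x,y)],1)
E
python3 - <<'E'
from kin import *
np.set_printoptions(precision=3,suppress=True)
q=np.array([0,.5,1.3,0,.8,-1.57])
for L in(30,38):
  R=lean(-.045,np.radians(L))
  for n,P in[("grasp",[.60,.04,.072]),("above lift",[.52,.04,.2]),("tray",[.36,.312,.047]),("trayhi",[.36,.31,.15]),("bar",[.55,.04,.28]),("bar0",[.44,.03,.07])]:
    x,a,b=IK(np.array(P)-.006*R[:,1],R,q);print(L,n,x,a,b)
# saturated twist sims
for az in(0,):
 for r,z in((.5,.35),(.6,.3),(.45,.5),(.65,.45)):
  R=lean(0,0)@Ro.from_euler("y",-88,degrees=True).as_matrix()
  q0,a,b=IK([r,.076,z],R,[0,.3,1.4,0,1.4,-3.1])
  print("cfg",r,z,q0,a,b)
  for w in(.1,.3,1):
    q1=q0;
    p,Rm=FK(q0)
    for i in range(8):
      x,a,b=IK(p,Rm@Ro.from_euler("y",-8.59,degrees=True).as_matrix(),q1,w)
      q1=x;_,Rm=FK(x); p=_
    y=Rm[:,1];print(w,x,"pos",_,"lean",np.degrees(np.arccos(-y[2])),"az",np.degrees(np.arctan2(y[1],y[0])))
E
```

```text
30 grasp [-0.064  0.517  1.891  0.029  0.28  -1.616] 0.010733516494487233 0.07002858416000247
30 above lift [-0.081  0.173  2.033  0.044  0.413 -1.642] 4.846094841215352e-13 2.4880700901425577e-12
30 tray [ 0.772  0.482  2.111 -1.     0.416  0.155] 0.010057372522381047 0.0643701741525258
30 trayhi [ 0.783  0.274  2.083 -0.779  0.552 -0.116] 2.2887833992611187e-16 2.695432596368381e-16
30 bar [-0.075  0.122  1.836  0.024  0.66  -1.615] 2.4835037038225095e-16 2.1763999151029183e-16
30 bar0 [-0.324  0.308  2.335  1.294  0.28  -3.11 ] 0.021941223702411188 0.15572237744741907
38 grasp [-0.06   0.498  1.882  0.015  0.28  -1.598] 0.027760029161530378 0.18199271205805892
38 above lift [-0.088  0.146  2.098  0.109  0.28  -1.711] 0.007716957167142247 0.04367433448340732
38 tray [ 0.824  0.48   2.077 -1.     0.505  0.193] 0.02576749093982791 0.1696153203005983
38 trayhi [ 0.841  0.281  2.11  -1.     0.573  0.136] 0.006769615651742495 0.045842456844037455
38 bar [-0.077  0.083  1.953  0.046  0.443 -1.638] 3.337167946540778e-16 2.9329011038798587e-15
38 bar0 [-0.322  0.263  2.339  1.31   0.28  -3
[... 1151 characters left out ...]
71.0241178013847
0.3 [ 0.495  0.166  1.205 -0.286  1.783 -3.11 ] pos [0.406 0.214 0.47 ] lean 16.07461355744839 az -65.94161814435645
1 [ 0.999  0.224  1.086 -0.062  1.855 -3.11 ] pos [0.213 0.439 0.477] lean 3.692223506848753 az -54.85469944514183
cfg 0.65 0.45 [-0.001  0.587  0.6   -0.     1.954 -3.107] 3.98259177307012e-11 2.8862618329500377e-10
0.1 [ 0.068  0.557  0.663 -0.097  1.875 -3.11 ] pos [0.648 0.094 0.448] lean 5.891357464225676 az -59.83582540506153
0.3 [ 0.233  0.581  0.64  -0.068  1.895 -3.11 ] pos [0.626 0.208 0.44 ] lean 3.934537383277275 az -55.63838755187092
1 [ 0.825  0.693  0.412  0.005  2.038 -3.11 ] pos [0.406 0.554 0.448] lean 0.2482762740390169 az 153.07874623276874
```

Run:
```python
from kin import *
np.set_printoptions(precision=3,suppress=True)
t=load("top.pkl");s=load("scene.pkl")
B=[]
for a,bb in[((70,314),(250,50)),((297,284),(165,143))]:
    p=tri([(t,215+a[0]/4-.375,120+a[1]/4-.375),(s,235+bb[0]/5-.4,130+bb[1]/5-.4)]);B.append(p);print("bar",p)
ex=np.array([np.cos(.09),np.sin(.09),0]);h=np.array([.706,.056,.065])
m=np.mean(B,0)-h;print(m+h,"angle",np.arctan2(m[2],-m@ex),np.linalg.norm(m))
rng=np.random.default_rng(0)
def multi(P,R,n=25):
    out=[]
    for i in range(n):
        q=lo+(hi-lo)*rng.random(6);q[0]=rng.uniform(-1,1.5)
        x,a,b=IK(np.array(P)-.006*R[:,1],R,q)
        if a+b<1e-4 and not any(np.abs(x-o).max()<.02 for o in out):out.append(x)
    return out
for az in(-.15,-.045,.1):
 for L in(20,25,30,38,45):
  for half in(0,1):
   R=lean(az,np.radians(L))
   if half:R=R@np.diag([-1,1,-1.])
   for n,P in[("grasp",[.585,.04,.072]),("tray",[.36,.312,.047])]:
    for x in multi(P,R):print(az,L,half,n,x)
```

```text
bar [0.538 0.113 0.285]
bar [ 0.553 -0.031  0.287]
[0.545 0.041 0.286] angle 0.9397440225708366 0.2732570100078798
-0.15 20 0 grasp [-0.044  0.525  1.86  -0.091  0.411 -1.387]
-0.15 20 0 tray [ 0.718  0.49   2.064 -0.658  0.441 -0.123]
-0.15 20 1 grasp [-0.044  0.525  1.86  -0.091  0.411  1.754]
-0.15 20 1 tray [ 0.718  0.49   2.064 -0.658  0.441  3.018]
-0.15 25 0 tray [ 0.765  0.5    2.1   -0.937  0.429  0.187]
-0.15 25 1 tray [ 0.765  0.5    2.1   -0.937  0.429 -2.955]
-0.15 45 0 grasp [-0.012  0.563  2.181  3.397  0.394  1.432]
-0.15 45 1 grasp [-0.012  0.563  2.181  3.397  0.394 -1.71 ]
-0.045 20 0 grasp [-0.066  0.522  1.865  0.018  0.405 -1.608]
-0.045 20 0 tray [ 0.7    0.48   2.087 -0.659  0.388 -0.235]
-0.045 20 1 grasp [-0.066  0.522  1.865  0.018  0.405  1.534]
-0.045 20 1 tray [ 0.7    0.48   2.087 -0.659  0.388  2.906]
-0.045 25 0 tray [ 0.742  0.488  2.13  -0.995  0.365  0.131]
-0.045 25 1 tray [ 0.742  0.488  2.13  -0.995  0.365 -3.011]
-0.045 45 0 grasp [-0.072  0.558  2.196  3.092  0.399  1.597]
-0.045 45 1 grasp [-0.072  0.558  2.196  3.092  0.399 -1.544]
0.1 20 0 grasp [-0.097  0.521  1.867  0.167  0.415 -1.909]
0.1 20 0 tray [ 0.67   0.468  2.117 -0.631  0.318 -0.422]
0.1 20 1 grasp [-0.097  0.521  1.867  0.167  0.415  1.232]
0.1 20 1 tray [ 0.67   0.468  2.117 -0.631  0.318  2.72 ]
0.1 45 0 grasp [-0.155  0.557  2.201  2.692  0.423  1.803]
0.1 45 0 tray [0.862 0.604 2.337 4.076 0.652 1.342]
0.1 45 1 grasp [-0.155  0.557  2.201  2.692  0.423 -1.339]
0.1 45 1 tray [ 0.862  0.604  2.337  4.076  0.652 -1.799]
```

Run:
```python
from kin import *
np.set_printoptions(precision=3,suppress=True)
for q in([1.1,.35,1.45,0,1.34,-3.05],[1.1,.4,1.5,0,1.24,-3.05]):print(FK(q)[0])
q=np.array([-.066,.52,1.86,.018,.405,-1.6])
for X in(.575,.58):
 for L in(20,22,24,26,28):
  R=lean(-.045,np.radians(L));x,a,b=IK(np.array([X,.0415,.070])-.006*R[:,1],R,q,1);print(X,L,x,a,b)
for L in(22,24,26):
 for Y in(.275,.29,.315):
  R=lean(-.045,np.radians(L));x,a,b=IK(np.array([.335,Y,.050])-.006*R[:,1],R,[.7,.48,2.09,-.7,.4,-.2],1);print(L,Y,x,a,b)
```

```text
[0.174 0.51  0.274]
[0.178 0.517 0.229]
0.575 20 [-0.064  0.513  1.894  0.018  0.386 -1.605] 2.4836684897800848e-15 9.55961504544619e-16
0.575 22 [-0.065  0.508  1.923  0.023  0.327 -1.611] 1.6649061558023117e-11 9.385469988016027e-12
0.575 24 [-0.065  0.501  1.944  0.029  0.28  -1.617] 0.0030650458845770806 0.0017441696607017148
0.575 26 [-0.063  0.482  1.937  0.027  0.28  -1.613] 0.018202133953146828 0.01040692685259081
0.575 28 [-0.061  0.462  1.93   0.026  0.28  -1.61 ] 0.03335944847000732 0.01915676212930674
0.58 20 [-0.064  0.52   1.88   0.017  0.393 -1.604] 2.37549462997806e-16 3.0422313582652273e-17
0.58 22 [-0.064  0.514  1.909  0.022  0.334 -1.609] 5.238096480830717e-13 2.9766737598018563e-13
0.58 24 [-0.064  0.509  1.935  0.028  0.28  -1.616] 0.001229648290247974 0.0007036664351578422
0.58 26 [-0.062  0.49   1.927  0.027  0.28  -1.612] 0.01641200766135081 0.009437192085257924
0.58 28 [-0.06   0.471  1.92   0.025  0.28  -1.609] 0.03161442641837716 0.01826088518186035
22 0.275 [ 0.684  0.428  2.218 -0.909  0.322  0.004] 2.8818636516124437e-14 2.0675035035018562e-14
22 0.29 [ 0.716  0.441  2.188 -0.868  0.345 -0.009] 7.283024705968502e-13 5.940379673737551e-13
22 0.315 [ 0.766  0.462  2.135 -0.808  0.385 -0.027] 4.69213449529415e-14 4.5968859794927494e-14
24 0.275 [ 0.704  0.421  2.223 -1.     0.334  0.108] 0.006133108079265649 0.003206977075435626
24 0.29 [ 0.735  0.442  2.201 -1.     0.347  0.136] 0.001687773644957182 0.0008987451917052571
24 0.315 [ 0.784  0.466  2.151 -0.94   0.381  0.117] 4.494775313252277e-16 7.251262933653384e-16
26 0.275 [ 0.726  0.4    2.211 -1.     0.366  0.119] 0.01999980257606698 0.010612734241196003
26 0.29 [ 0.758  0.422  2.188 -1.     0.38   0.147] 0.015568546597468083 0.008417712881591738
26 0.315 [ 0.805  0.459  2.15  -1.     0.4    0.19 ] 0.007590808917983399 0.004227861124090135
```

>>> {"name": "send_rows", "arguments": {"motion": [[[-0.31, -0.015, 0.23, -68], [-0.31, -0.015, 0.23, -68], [-0.31, -0.015, 0.23, -68], [-0.31, -0.015, 0.23, -68], [-0.31, -0.015, 0.23, -68], [-0.31, -0.015, 0.23, -68], [-0.31, -0.015, 0.23, -68], [-0.31, -0.015, 0.23, -68]]]}}

```text
time: 3.5
tool_pos: [0.4912, 0.2561, 0.3935]
tool_rot: [-1.618, -0.031, 1.062]
contact_force: [1.2, 0.2, -0.0]
opening: 0.0921
```

```bash
python3 st.py .176 .51 .30
```

```text
t 3.5 q [ 0.3506  0.3041  1.1966 -0.0157  1.5871 -2.2818] p [0.4912 0.2561 0.3935] 
R x [0.4872 0.8728 0.0306] y [ 0.0559  0.0037 -0.9984] z [-0.8715  0.4881 -0.047 ] F [ 1.2303  0.2215 -0.0044] open 0.09213554359634653
grasp [0.4915 0.2561 0.3875]
to target tool shift [0.0652 0.0706 0.403 ] dist 0.4143174541903515
```

>>> {"name": "send_rows", "arguments": {"motion": [[[0.065, 0.07, 0.403, -68], [0.065, 0.07, 0.403, -68], [0.065, 0.07, 0.403, -68], [0.065, 0.07, 0.403, -68], [0.065, 0.07, 0.403, -68], [0.065, 0.07, 0.403, -68], [0.065, 0.07, 0.403, -68], [0.065, 0.07, 0.403, -68]]]}}

```text
time: 4.3
tool_pos: [0.186, 0.501, 0.3106]
tool_rot: [-1.619, 0.031, 2.253]
contact_force: [1.0, 0.0, 1.0]
opening: 0.0923
```

```bash
python3 st.py
```

```text
t 4.3 q [ 1.0985  0.3071  1.4123 -0.049   1.391  -2.7182] p [0.186  0.501  0.3106] 
R x [-0.6304  0.7757 -0.0314] y [ 0.0572  0.006  -0.9983] z [-0.7742 -0.6311 -0.0481] F [1.0251 0.0112 0.9639] open 0.09227701931186306
grasp [0.1863 0.501  0.3046]
```

>>> {"name": "send_rows", "arguments": {"motion": [[[0, 0, 0, -8.5], [0, 0, 0, -17], [0, 0, 0, -25.5], [0, 0, 0, -34]]]}}

```text
time: 4.7
tool_pos: [0.1454, 0.5149, 0.3056]
tool_rot: [-1.606, 0.103, 2.758]
contact_force: [-0.3, 0.7, 0.2]
opening: 0.092
```

```bash
python3 st.py
```

```text
t 4.7 q [ 1.2094  0.3143  1.419  -0.1057  1.3766 -3.1029] p [0.1454 0.5149 0.3056] 
R x [-0.9226  0.3718 -0.1029] y [ 0.1083 -0.0062 -0.9941] z [-0.3703 -0.9283 -0.0346] F [-0.3181  0.658   0.1894] open 0.09203896637390782
grasp [0.1461 0.5149 0.2997]
```

>>> {"name": "send_rows", "arguments": {"motion": [[[-0.05, 0, 0, -8.5], [-0.1, 0, -0.02, -17], [-0.12, 0, -0.02, -25.5], [-0.12, 0, -0.02, -34]]]}}

```text
time: 5.1
tool_pos: [0.1027, 0.5094, 0.2691]
tool_rot: [-1.604, 0.276, 2.995]
contact_force: [0.0, -1.0, 0.2]
opening: 0.0916
```

```bash
python3 st.py
```

```text
t 5.1 q [ 1.3775  0.3133  1.5489 -0.2895  1.2451 -3.1044] p [0.1027 0.5094 0.2691] 
R x [-0.9518  0.1406 -0.2725] y [ 0.2743 -0.0071 -0.9616] z [-0.1371 -0.99   -0.0318] F [ 0.0362 -0.9802  0.172 ] open 0.09163165117505119
grasp [0.1043 0.5094 0.2633]
```

>>> {"name": "send_rows", "arguments": {"motion": [[[-0.05, -0.02, 0, -8.5], [-0.1, -0.03, -0.02, -17]]]}}

```text
time: 5.3
tool_pos: [0.0826, 0.5038, 0.2688]
tool_rot: [-1.579, 0.385, 3.14]
contact_force: [0.5, 0.4, 0.6]
opening: 0.092
```

```bash
python3 st.py
```

```text
t 5.3 q [ 1.4726  0.3041  1.5923 -0.4073  1.225  -3.1044] p [0.0826 0.5038 0.2688] 
R x [-0.9269  0.001  -0.3753] y [ 0.3753  0.0081 -0.9269] z [ 0.0021 -1.     -0.0079] F [0.5032 0.3951 0.6216] open 0.0919926306806272
grasp [0.0849 0.5039 0.2632]
```

```bash
cat > path.py <<'E'
from kin import *
np.set_printoptions(precision=3,suppress=True)
def trace(q,pts,tw,n=10):
    # pts grasp points, tw cumulative twist deg at pts
    p,R=FK(q);p=p+.006*R[:,1];R0=R;t0=0
    for P,t in zip(pts,tw):
        for i in range(1,n+1):
            a=i/n;Rt=R0@Ro.from_euler("y",t0+(t-t0)*a,degrees=True).as_matrix()
            g=p+(np.array(P)-p)*a
            q2,e1,e2=IK(g-.006*Rt[:,1],Rt,q,1)
            m=np.minimum(q2-lo,hi-q2).min()
            if e1>1e-4 or m<.02 or abs(q2-q).max()>.4:print("  warn",a,q2,e1,e2)
            q=q2
        print(P,t,q,"err",round(e1,5),round(e2,5));p=np.array(P);t0=t
    return q
E
python3 - <<'E'
from path import *
q=np.array([1.4726,.3041,1.5923,-.4073,1.225,-3.1044])
q=trace(q,[[.25,.35,.33],[.40,.15,.33],[.47,.042,.26],[.55,.042,.12],[.577,.0415,.07]],[68,136,181.4,181.4,181.4])
print("back")
q=trace(q,[[.55,.042,.12],[.47,.042,.26],[.40,.15,.30],[.335,.30,.2],[.335,.30,.05]],[0]*5)
E
```

```text
[0.25, 0.35, 0.33] 68 [ 0.989  0.007  1.767 -0.343  1.164 -2.433] err 0.0 0.0
[0.4, 0.15, 0.33] 136 [ 0.236 -0.098  1.865 -0.095  1.    -2.067] err 0.0 0.0
[0.47, 0.042, 0.26] 181.4 [-0.104  0.04   1.933  0.066  0.787 -1.688] err 0.0 0.0
[0.55, 0.042, 0.12] 181.4 [-0.085  0.383  1.947  0.096  0.43  -1.711] err 0.0 0.0
[0.577, 0.0415, 0.07] 181.4 [-0.081  0.509  1.92   0.118  0.331 -1.732] err 0.0 0.0
back
[0.55, 0.042, 0.12] 0 [-0.085  0.383  1.947  0.096  0.43  -1.711] err 0.0 0.0
[0.47, 0.042, 0.26] 0 [-0.104  0.04   1.933  0.066  0.787 -1.688] err 0.0 0.0
[0.4, 0.15, 0.3] 0 [ 0.236 -0.075  1.928 -0.101  0.914 -1.265] err 0.0 0.0
[0.335, 0.3, 0.2] 0 [ 0.722  0.142  2.009 -0.373  0.726 -0.577] err 0.0 0.0
[0.335, 0.3, 0.05] 0 [ 0.722  0.443  2.183 -0.862  0.324 -0.026] err 0.0 0.0
```

>>> {"name": "send_rows", "arguments": {"motion": [[[-0.178, -0.001, 0.154, 68], [-0.178, -0.001, 0.154, 68], [-0.178, -0.001, 0.154, 68], [-0.178, -0.001, 0.154, 68], [-0.178, -0.001, 0.154, 68], [-0.178, -0.001, 0.154, 68], [-0.178, -0.001, 0.154, 68], [-0.178, -0.001, 0.154, 68]]]}}

```text
time: 6.1
tool_pos: [0.2478, 0.3493, 0.3363]
tool_rot: [-1.936, 0.13, 1.924]
contact_force: [-0.2, -0.4, 0.4]
opening: 0.0918
```

```bash
python3 st.py .40 .15 .33
```

```text
t 6.1 q [ 0.9866  0.004   1.7676 -0.3429  1.1633 -2.4277] p [0.2478 0.3493 0.3363] 
R x [-0.3428  0.9304 -0.1294] y [ 0.3765  0.0099 -0.9263] z [-0.8606 -0.3663 -0.3537] F [-0.2043 -0.445   0.4485] open 0.09175662651005723
grasp [0.25   0.3493 0.3308]
to target tool shift [-0.2368  0.0552 -0.0558] dist 0.24944461659332803
```

>>> {"name": "send_rows", "arguments": {"motion": [[[-0.237, 0.055, -0.056, 68], [-0.237, 0.055, -0.056, 68], [-0.237, 0.055, -0.056, 68], [-0.237, 0.055, -0.056, 68], [-0.237, 0.055, -0.056, 68], [-0.237, 0.055, -0.056, 68], [-0.237, 0.055, -0.056, 68], [-0.237, 0.055, -0.056, 68]]]}}

```text
time: 6.9
tool_pos: [0.3982, 0.1489, 0.3366]
tool_rot: [-1.836, -0.287, 0.791]
contact_force: [-0.5, 0.0, -0.5]
opening: 0.0917
```

```bash
python3 st.py .47 .042 .26
python3 - <<'E'
from cell import sensors
from h import *
R=Ro.from_euler("xyz",sensors.observe()["tool_rot"]).as_matrix()
for t in np.arange(40,52,1):
    z=(R@Ro.from_euler("y",t,degrees=True).as_matrix())[:,2];print(t,z.round(3))
E
```

```text
t 6.9 q [ 0.2311 -0.0998  1.8641 -0.0922  0.9985 -2.0568] p [0.3982 0.1489 0.3366] 
R x [0.6747 0.6818 0.2827] y [ 0.3783  0.0095 -0.9256] z [-0.6338  0.7315 -0.2515] F [-0.4576  0.0386 -0.4516] open 0.09165671011565006
grasp [0.4005 0.1489 0.3311]
to target tool shift [-0.0461  0.0911 -0.1044] dist 0.1460095343489769
40 [-0.052  0.999 -0.011]
41 [-0.036  0.999 -0.004]
42 [-0.02   1.     0.002]
43 [-0.003  1.     0.009]
44 [0.013 1.    0.015]
45 [0.029 0.999 0.022]
46 [0.045 0.999 0.029]
47 [0.061 0.998 0.035]
48 [0.077 0.996 0.042]
49 [0.093 0.994 0.048]
50 [0.109 0.992 0.055]
51 [0.125 0.99  0.061]
```

>>> {"name": "send_rows", "arguments": {"motion": [[[-0.046, 0.091, -0.104, 44.5], [-0.046, 0.091, -0.104, 44.5], [-0.046, 0.091, -0.104, 44.5], [-0.046, 0.091, -0.104, 44.5], [-0.046, 0.091, -0.104, 44.5], [-0.046, 0.091, -0.104, 44.5], [-0.046, 0.091, -0.104, 44.5]]]}}

```text
time: 7.6
tool_pos: [0.4676, 0.0422, 0.2663]
tool_rot: [-1.551, -0.389, -0.029]
contact_force: [0.6, 0.6, 0.6]
opening: 0.0918
```

```bash
python3 st.py .577 .0415 .07
python3 - <<'E'
from h import *
from cell import read_camera
for n in("scene","top"):
    c=read_camera(n);f=c["frame"][:,:,::-1]
    f=f[100:260,220:380] if n=="scene" else f[90:270,190:340]
    cv2.imwrite(f"pics/{n}1.png",cv2.resize(f,None,fx=3.3,fy=3.3,interpolation=cv2.INTER_CUBIC))
E
```

```text
t 7.6 q [-0.1044  0.0378  1.9352  0.0692  0.7831 -1.6899] p [0.4676 0.0422 0.2663] 
R x [ 0.9248 -0.0267  0.3794] y [ 0.3798  0.0092 -0.925 ] z [0.0212 0.9996 0.0187] F [0.6204 0.6187 0.5651] open 0.09182376418139811
grasp [0.4699 0.0422 0.2607]
to target tool shift [ 0.0267  0.2171 -0.002 ] dist 0.21874891209289538
```

View pics/scene1.png

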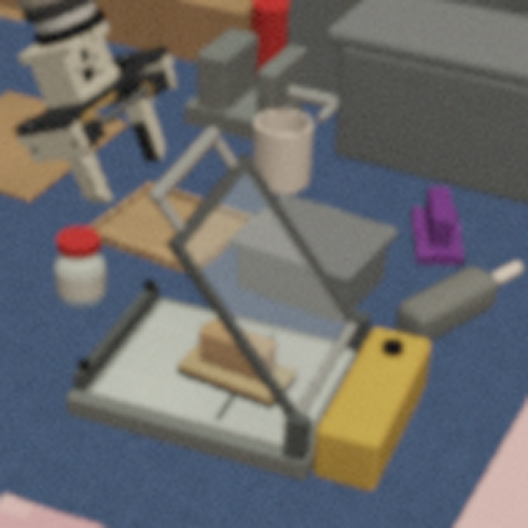

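View pics/top1.png

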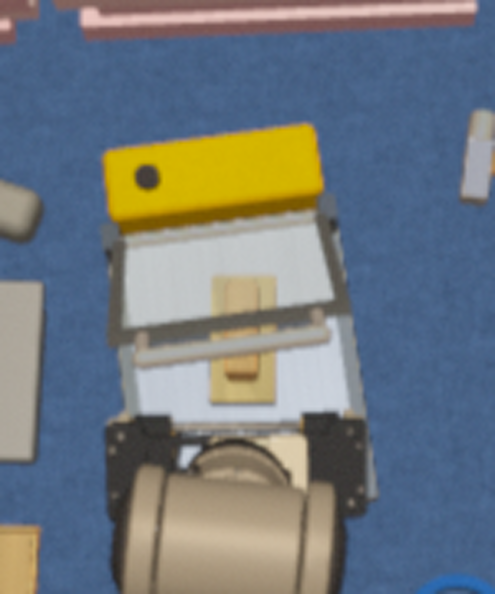

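>>> {"name": "send_rows", "arguments": {"motion": [[[0, 0.04, 0, 0], [0, 0.08, 0, 0], [0, 0.12, 0, 0], [0.005, 0.15, -0.002, 0], [0.012, 0.175, -0.002, 0], [0.018, 0.19, -0.002, 0], [0.018, 0.19, -0.002, 0]]]}}

```text
time: 8.4
tool_pos: [0.5567, 0.0418, 0.0958]
tool_rot: [-1.551, -0.387, -0.026]
contact_force: [0.4, 0.7, 0.5]
opening: 0.0917
```

```bash
python3 st.py .577 .0415 .07
python3 - <<'E'
from h import *
from cell import read_camera
for n in("scene","top"):
    c=read_camera(n);f=c["frame"][:,:,::-1]
    f=f[100:260,220:380] if n=="scene" else f[90:270,190:340]
    cv2.imwrite(f"pics/{n}2.png",cv2.resize(f,None,fx=3.3,fy=3.3,interpolation=cv2.INTER_CUBIC))
E
```

```text
t 8.4 q [-0.0842  0.4489  1.9535  0.1191  0.3559 -1.7367] p [0.5567 0.0418 0.0958] 
R x [ 0.9256 -0.0238  0.3777] y [ 0.378   0.0096 -0.9258] z [0.0184 0.9997 0.0179] F [0.4457 0.6588 0.4632] open 0.09169618768326061
grasp [0.5589 0.0419 0.0902]
to target tool shift [ 0.0091  0.0255 -0.0004] dist 0.027110690672985518
```

View pics/scene2.png

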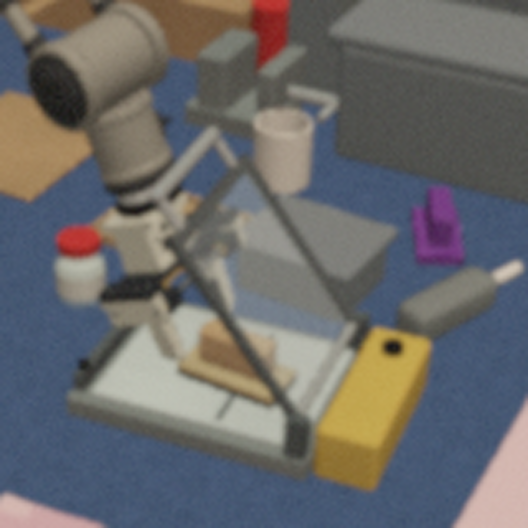

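View pics/top2.png

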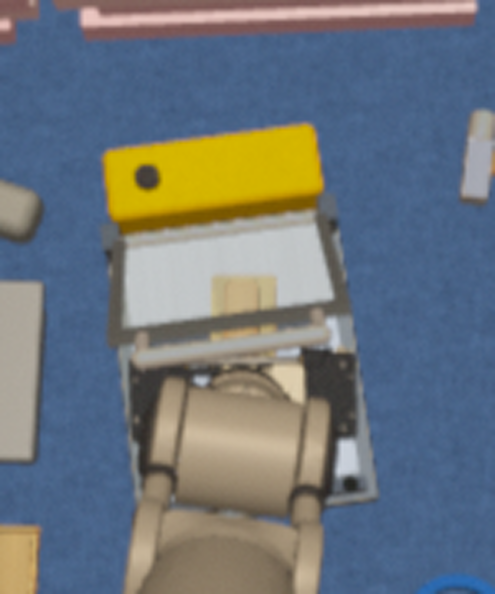

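>>> {"name": "send_rows", "arguments": {"motion": [[[0.004, 0.01, 0, 0], [0.008, 0.02, 0, 0], [0.009, 0.025, 0, 0], [0.009, 0.025, 0, 0], [0.009, 0.025, 0, 0]]]}}

```text
time: 9.0
tool_pos: [0.5737, 0.042, 0.0775]
tool_rot: [-1.551, -0.388, -0.026]
contact_force: [0.3, 0.3, -0.3]
opening: 0.0917
```

```bash
python3 st.py .577 .0415 .07
python3 - <<'E'
from h import *
from cell import read_camera
c=read_camera("scene");f=c["frame"][:,:,::-1]
f=f[160:240,250:340]
cv2.imwrite(f"pics/scene3.png",cv2.resize(f,None,fx=6.5,fy=6.5,interpolation=cv2.INTER_CUBIC))
E
```

```text
t 9.0 q [-0.0809  0.5043  1.9235  0.1246  0.3295 -1.7398] p [0.5737 0.042  0.0775] 
R x [ 0.9253 -0.0239  0.3785] y [ 0.3788  0.0097 -0.9254] z [0.0184 0.9997 0.018 ] F [ 0.299   0.3261 -0.2877] open 0.09173933774806846
grasp [0.5759 0.042  0.0719]
to target tool shift [ 0.0003  0.0022 -0.0006] dist 0.0022593302913267244
```

View pics/scene3.png

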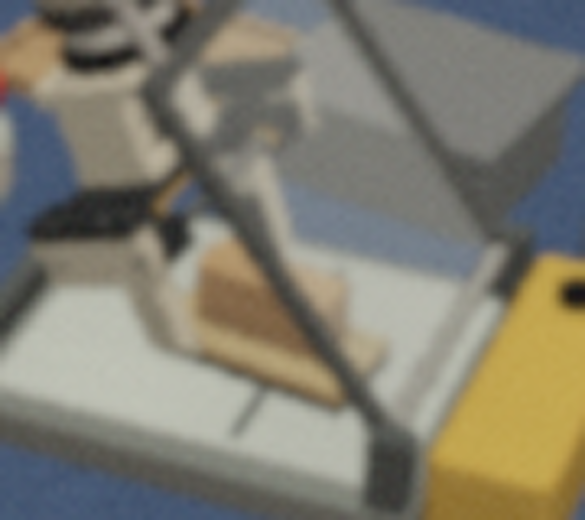

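>>> {"name": "send_rows", "arguments": {"motion": [[[0.005, 0.003, 0, 0], [0.005, 0.003, 0, 0], [0.005, 0.003, 0, 0]]]}}

```text
time: 9.35
tool_pos: [0.5797, 0.0418, 0.0769]
tool_rot: [-1.551, -0.389, -0.026]
contact_force: [-0.5, 0.2, 0.5]
opening: 0.0917
```

>>> {"name": "send_rows", "arguments": {"motion": [[[0, 0, 0, 0], [0, 0, 0, 0], [0, 0, 0, 0], [0, 0, 0, 0], [0, 0, 0, 0], [0, 0, 0, 0], [0, 0, 0, 0], [0, 0, 0, 0]]], "gripper": 0.0, "grip_force": 45}}

```text
time: 10.15
tool_pos: [0.5795, 0.0421, 0.0769]
tool_rot: [-1.551, -0.389, -0.026]
contact_force: [-2.6, 4.5, 4.1]
opening: 0.0327
```

```bash
python3 st.py .47 .042 .26
```

```text
t 10.15 q [-0.0798  0.5127  1.9084  0.1219  0.3357 -1.7359] p [0.5795 0.0421 0.0769] 
R x [ 0.9252 -0.024   0.3788] y [ 0.3791  0.0098 -0.9253] z [0.0184 0.9997 0.0182] F [-2.5944  4.4905  4.0802] open 0.03267013256381743
grasp [0.5818 0.0421 0.0713]
to target tool shift [-0.032  -0.217   0.0013] dist 0.21931616613860305
```

>>> {"name": "send_rows", "arguments": {"motion": [[[-0.003, -0.01, 0, 0], [-0.006, -0.025, 0, 0], [-0.01, -0.04, 0, 0], [-0.01, -0.04, 0, 0]]]}}

```text
time: 10.55
tool_pos: [0.554, 0.042, 0.1112]
tool_rot: [-1.551, -0.389, -0.026]
contact_force: [0.3, -0.3, -4.2]
opening: 0.0299
```

```bash
python3 st.py .47 .042 .26
python3 - <<'E'
from h import *
from cell import read_camera
c=read_camera("scene");f=c["frame"][:,:,::-1]
f=f[140:240,240:350]
cv2.imwrite(f"pics/scene4.png",cv2.resize(f,None,fx=5.5,fy=5.5,interpolation=cv2.INTER_CUBIC))
E
```

```text
t 10.55 q [-0.0847  0.4172  1.9477  0.1099  0.3918 -1.7271] p [0.554  0.042  0.1112] 
R x [ 0.9251 -0.0237  0.3789] y [ 0.3792  0.0099 -0.9253] z [0.0182 0.9997 0.0181] F [ 0.3155 -0.2892 -4.201 ] open 0.029898362830154623
grasp [0.5563 0.042  0.1056]
to target tool shift [-0.0213 -0.1756  0.0012] dist 0.17688654303031992
```

View pics/scene4.png

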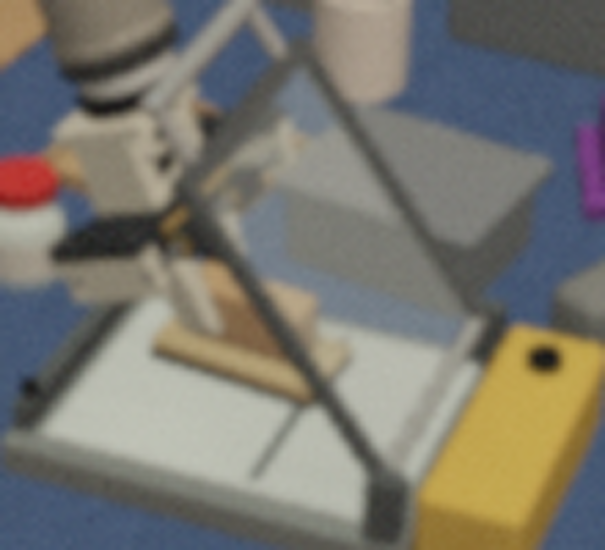

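>>> {"name": "send_rows", "arguments": {"motion": [[[-0.006, -0.04, 0, 0], [-0.012, -0.085, 0, 0], [-0.018, -0.13, 0, 0], [-0.021, -0.175, 0, 0], [-0.021, -0.175, 0, 0]]], "grip_force": 55}}

```text
time: 11.1
tool_pos: [0.4683, 0.0407, 0.2691]
tool_rot: [-1.552, -0.395, -0.025]
contact_force: [1.1, -0.9, -3.9]
opening: 0.0298
```

```bash
python3 st.py .335 .305 .18
python3 - <<'E'
from h import *
from cell import read_camera
for n in("scene","top"):
    c=read_camera(n);pickle.dump(c,open(n+"5.pkl","wb"));f=c["frame"][:,:,::-1]
    f=f[80:220,210:340] if n=="scene" else f[130:310,160:310]
    cv2.imwrite(f"pics/{n}5.png",cv2.resize(f,None,fx=4,fy=4,interpolation=cv2.INTER_CUBIC))
E
```

```text
t 11.1 q [-0.1087  0.0333  1.9333  0.0721  0.7838 -1.6992] p [0.4683 0.0407 0.2691] 
R x [ 0.9226 -0.0231  0.385 ] y [ 0.3852  0.0091 -0.9228] z [0.0178 0.9997 0.0173] F [ 1.1446 -0.8587 -3.8652] open 0.02983777089761255
grasp [0.4706 0.0408 0.2636]
to target tool shift [-0.1634  0.0273  0.2603] dist 0.30850561394926884
```

View pics/scene5.png

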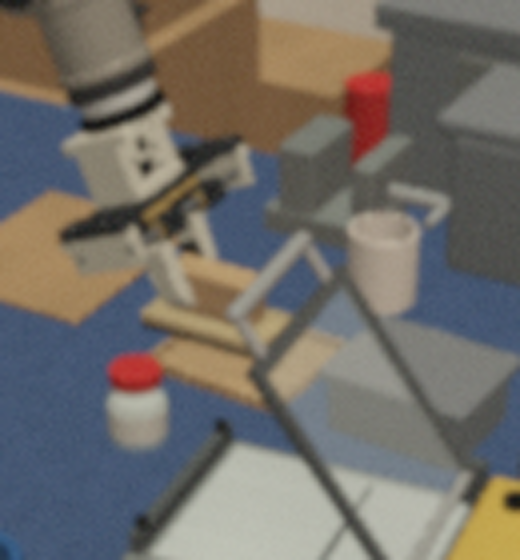

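View pics/top5.png

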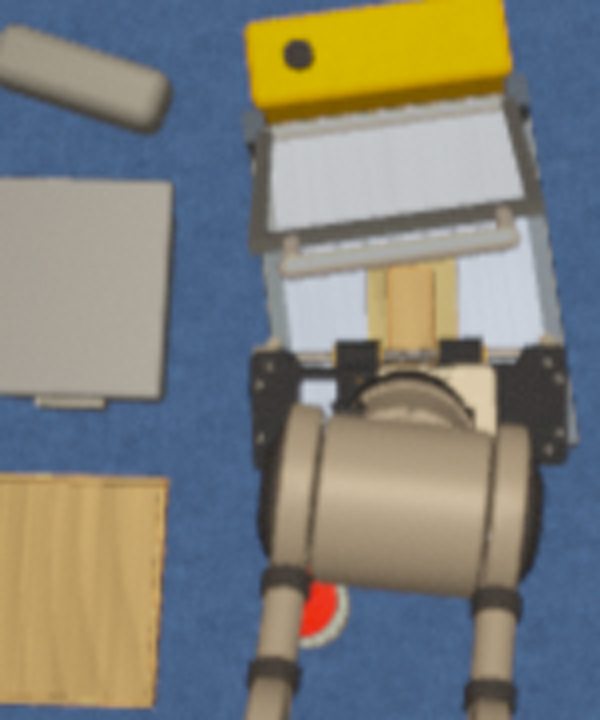

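>>> {"name": "send_rows", "arguments": {"motion": [[[-0.037, -0.015, -0.001, 0], [-0.065, -0.027, 0.02, 0], [-0.1, -0.02, 0.06, 0], [-0.13, -0.01, 0.105, 0], [-0.148, -0.01, 0.15, 0], [-0.148, -0.01, 0.195, 0], [-0.148, -0.01, 0.235, 0], [-0.148, -0.01, 0.26, 0]]]}}

```text
time: 12.0
tool_pos: [0.3321, 0.308, 0.2213]
tool_rot: [-1.551, -0.389, -0.022]
contact_force: [0.1, -0.9, -3.3]
opening: 0.0297
```

```bash
python3 st.py .335 .305 .12
python3 - <<'E'
from h import *
from cell import read_camera
for n in("scene","top"):
    c=read_camera(n);pickle.dump(c,open(n+"6.pkl","wb"));f=c["frame"][:,:,::-1]
    f=f[80:220,180:310] if n=="scene" else f[130:330,100:300]
    cv2.imwrite(f"pics/{n}6.png",cv2.resize(f,None,fx=3.9 if n=="scene" else 3,fy=3.9 if n=="scene" else 3,interpolation=cv2.INTER_CUBIC))
E
```

```text
t 12.0 q [ 0.7393  0.1284  1.974  -0.3635  0.7709 -0.5851] p [0.3321 0.308  0.2213] 
R x [ 0.9249 -0.0206  0.3796] y [ 0.3799  0.0111 -0.925 ] z [0.0148 0.9997 0.0181] F [ 0.1035 -0.9238 -3.2504] open 0.02970266032227367
grasp [0.3344 0.308  0.2158]
to target tool shift [-0.0358  0.0888 -0.0047] dist 0.09582876327943808
```

View pics/scene6.png

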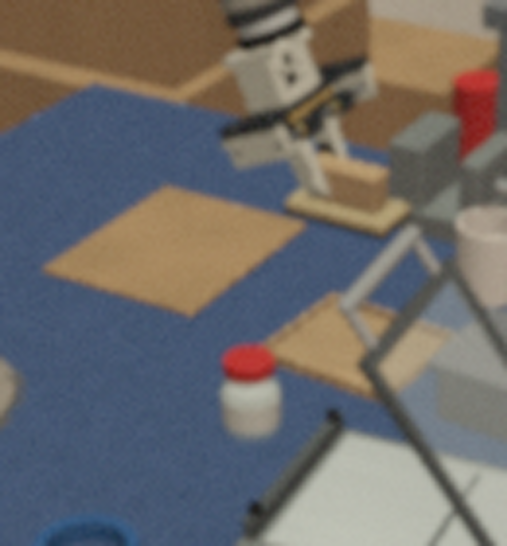

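View pics/top6.png

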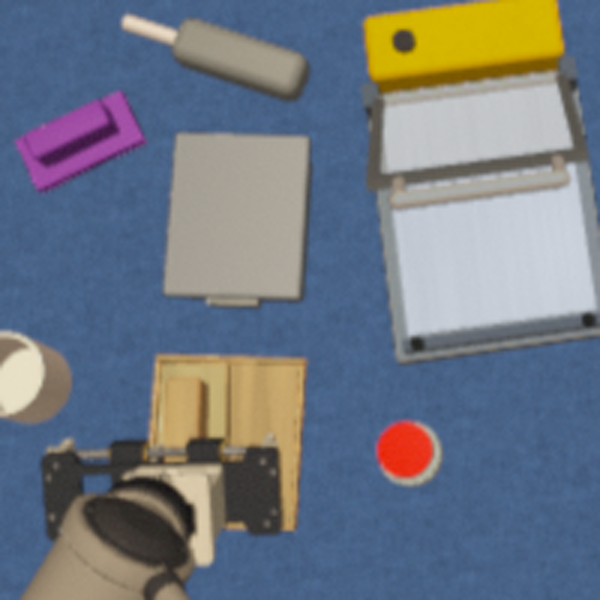

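```bash
python3 - <<'E'
from h import *
np.set_printoptions(precision=4,suppress=True)
t=load("top6.pkl");s=load("scene6.pkl")
for n,c,x,y,w,h,k in(("top",t,140,235,60,70,10),("scene",s,240,110,60,40,12)):
    cv2.imwrite(f"pics/{n}6b.png",cv2.resize(c["frame"][y:y+h,x:x+w,::-1],(w*k,h*k),interpolation=cv2.INTER_CUBIC))
E
python3 st.py .335 .305 .05
```

```text
t 12.1 q [ 0.7373  0.1285  1.9741 -0.3622  0.7702 -0.5887] p [0.3326 0.3076 0.2212] 
R x [ 0.9251 -0.0196  0.3792] y [ 0.3795  0.0113 -0.9251] z [0.0138 0.9997 0.0179] F [-0.0426  0.389  -3.7289] open 0.029730460585974377
grasp [0.3349 0.3077 0.2157]
to target tool shift [-0.0627  0.1533 -0.0056] dist 0.16570463868650198
```

View pics/top6b.png

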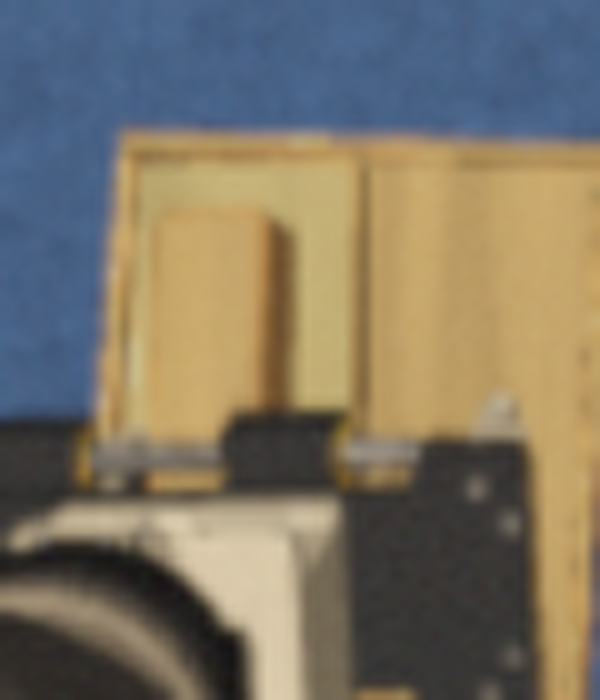

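View pics/scene6b.png

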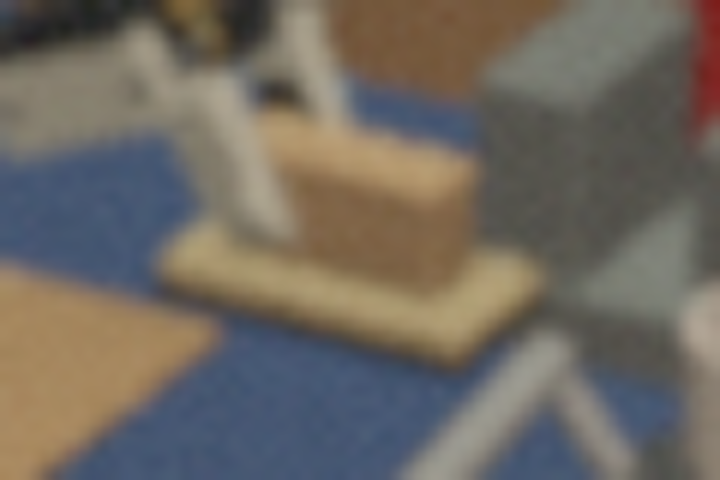

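Run:
```python
from h import *
np.set_printoptions(precision=4,suppress=True)
t=load("top6.pkl");s=load("scene6.pkl")
p=tri([(t,175.05,250.35),(s,278.04,138.7)]);print(p)
o,d=ray(s,253.3,132.0);y=p[1]+.12*.04;k=(y-o[1])/d[1];print(o+d*k)
pl=tri([(t,140+13.8-.45,250.35),(s,240+545/12-.46,110+270/12-.46)]);print(pl)
```

```text
[0.4229 0.2778 0.1853]
[0.3034 0.2826 0.1837]
[0.4243 0.3344 0.1906]
```

>>> {"name": "send_rows", "arguments": {"motion": [[[-0.015, 0.037, -0.001, 0], [-0.03, 0.073, -0.001, 0], [-0.044, 0.108, -0.002, 0], [-0.053, 0.13, -0.002, 0], [-0.059, 0.143, -0.003, 0], [-0.059, 0.143, -0.003, 0], [-0.059, 0.143, -0.003, 0]]]}}

```text
time: 12.8
tool_pos: [0.3323, 0.3069, 0.066]
tool_rot: [-1.553, -0.388, -0.021]
contact_force: [-0.6, -0.3, -2.9]
opening: 0.0299
```

```bash
python3 st.py .335 .305 .0475
```

```text
t 12.8 q [ 0.7365  0.423   2.1639 -0.7912  0.3538 -0.0954] p [0.3323 0.3069 0.066 ] 
R x [ 0.9256 -0.0196  0.3779] y [ 0.3781  0.0103 -0.9257] z [0.0143 0.9998 0.0169] F [-0.5516 -0.3295 -2.9116] open 0.02988242082658726
grasp [0.3345 0.307  0.0605]
to target tool shift [-0.0044  0.0122 -0.0022] dist 0.013116336843248597
```

>>> {"name": "send_rows", "arguments": {"motion": [[[-0.002, 0.004, 0, 0], [-0.003, 0.008, 0, 0], [-0.0043, 0.0105, 0, 0], [-0.0043, 0.0105, 0, 0]]]}}

```text
time: 13.2
tool_pos: [0.3322, 0.3071, 0.0546]
tool_rot: [-1.553, -0.387, -0.021]
contact_force: [-0.8, -0.6, -3.5]
opening: 0.0299
```

```bash
python3 st.py .335 .305 .0463
```

```text
t 13.2 q [ 0.7369  0.4506  2.1722 -0.8654  0.3297 -0.0164] p [0.3322 0.3071 0.0546] 
R x [ 0.9257 -0.0195  0.3778] y [ 0.3781  0.0103 -0.9257] z [0.0141 0.9998 0.0169] F [-0.7862 -0.5517 -3.4528] open 0.02993951050367618
grasp [0.3345 0.3071 0.049 ]
to target tool shift [-0.0005  0.0027 -0.0022] dist 0.0034926497395703763
```

>>> {"name": "send_rows", "arguments": {"motion": [[[-0.0007, 0.0018, 0, 0], [-0.0007, 0.0018, 0, 0], [-0.0012, 0.003, 0, 0], [-0.0012, 0.003, 0, 0]]]}}

```text
time: 13.6
tool_pos: [0.3322, 0.3074, 0.0531]
tool_rot: [-1.552, -0.39, -0.021]
contact_force: [-12.2, -2.0, 22.2]
opening: 0.0296
```

```bash
python3 st.py .335 .305 .0463
```

```text
t 13.6 q [ 0.7383  0.4546  2.1746 -0.8888  0.3251  0.0083] p [0.3322 0.3074 0.0531] 
R x [ 0.9246 -0.0191  0.3805] y [ 0.3808  0.0112 -0.9246] z [0.0134 0.9998 0.0176] F [-12.1582  -2.0115  22.202 ] open 0.02957091996960428
grasp [0.3345 0.3074 0.0475]
to target tool shift [ 0.      0.0013 -0.0024] dist 0.002762541203192663
```

>>> {"name": "send_rows", "arguments": {"motion": [[[0.0, -0.0005, 0, 0], [0.0003, -0.0005, 0, 0]]]}}

```text
time: 13.8
tool_pos: [0.3324, 0.3076, 0.054]
tool_rot: [-1.551, -0.391, -0.021]
contact_force: [0.1, 1.3, -2.6]
opening: 0.0296
```

```bash
python3 st.py
```

```text
t 13.8 q [ 0.7384  0.4524  2.174  -0.8847  0.3261  0.0037] p [0.3324 0.3076 0.054 ] 
R x [ 0.9243 -0.019   0.3811] y [ 0.3814  0.012  -0.9243] z [0.013  0.9997 0.0183] F [ 0.0726  1.2563 -2.6303] open 0.029621719363608977
grasp [0.3347 0.3077 0.0485]
```

Just unloaded (under 1 mm gap). Touch lightly again and open.

>>> {"name": "send_rows", "arguments": {"motion": [[[-0.0003, 0.0008, 0, 0], [-0.0003, 0.0008, 0, 0]]]}}

```text
time: 14.0
tool_pos: [0.3325, 0.3077, 0.0532]
tool_rot: [-1.551, -0.391, -0.021]
contact_force: [-3.0, 0.2, 3.2]
opening: 0.0301
```

>>> {"name": "send_rows", "arguments": {"motion": [[[0, 0, 0, 0], [0, 0, 0, 0], [0, 0, 0, 0], [0, 0, 0, 0], [0, 0, 0, 0]]], "gripper": 0.8}}

```text
time: 14.5
tool_pos: [0.3325, 0.3077, 0.0532]
tool_rot: [-1.551, -0.391, -0.021]
contact_force: [0.4, -0.1, 0.2]
opening: 0.065
```

```bash
python3 st.py .28 .3077 .20
python3 - <<'E'
from h import *
from cell import read_camera
for n in("scene","top"):
    c=read_camera(n);pickle.dump(c,open(n+"7.pkl","wb"));f=c["frame"][:,:,::-1]
    f=f[120:220,220:330] if n=="scene" else f[220:330,120:230]
    cv2.imwrite(f"pics/{n}7.png",cv2.resize(f,None,fx=5,fy=5,interpolation=cv2.INTER_CUBIC))
E
```

```text
t 14.5 q [ 0.7384  0.4545  2.1743 -0.8912  0.3243  0.0105] p [0.3325 0.3077 0.0532] 
R x [ 0.9242 -0.0191  0.3814] y [ 0.3816  0.0122 -0.9242] z [0.013  0.9997 0.0186] F [ 0.4182 -0.1472  0.2246] open 0.06497151403288354
grasp [0.3348 0.3078 0.0477]
to target tool shift [ 0.0074 -0.1617  0.002 ] dist 0.16188238119965948
```

View pics/scene7.png

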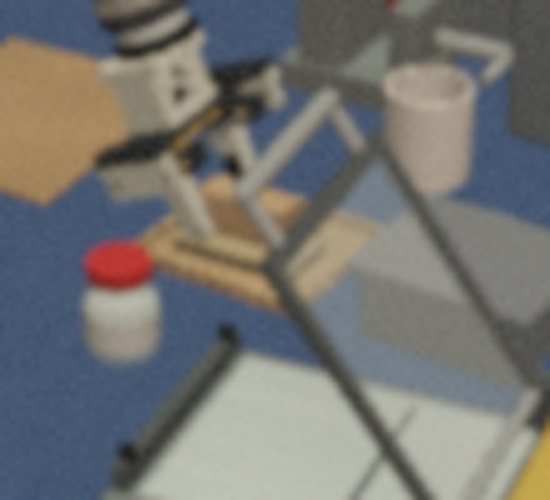

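View pics/top7.png

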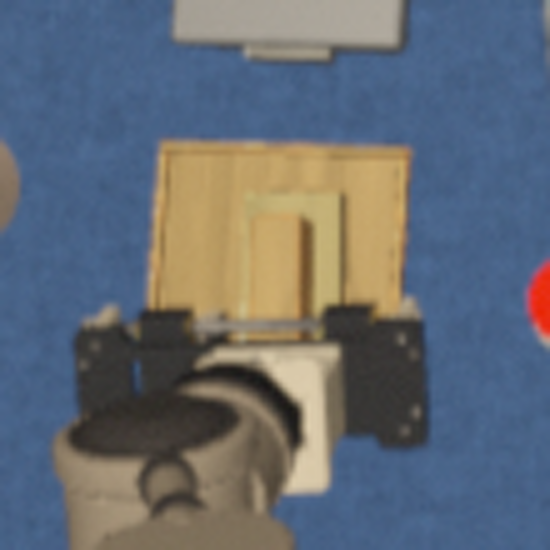

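Run:
```python
from kin import *
from cell import sensors
np.set_printoptions(precision=3,suppress=True)
s=sensors.observe();R=Ro.from_euler("xyz",s["tool_rot"]).as_matrix()
ex=np.array([np.cos(.09),np.sin(.09),0]);h=np.array([.706,.056,.065])
for tw in(0,90,-90):
  Rt=R@Ro.from_euler("y",tw,degrees=True).as_matrix();q=np.array([-.08,.1,2.0,.07,.7,-1.7-np.radians(0)]);q[5]+=np.radians(tw)
  for rad in(.27,.235):
   for a in(.94,.6,.3,.15,0):
    tip=h-ex*rad*np.cos(a)+np.array([0,0,rad*np.sin(a)+.008])
    x,e1,e2=IK(tip-.025*Rt[:,1],Rt,q,1);print(tw,rad,a,tip,x,round(e1,4),round(e2,4));q=x
```

```text
0 0.27 0.94 [0.547 0.042 0.291] [-0.091  0.128  1.696  0.059  0.93  -1.671] 0.0 0.0
0 0.27 0.6 [0.484 0.036 0.225] [-0.123  0.069  1.956  0.089  0.73  -1.732] 0.0 0.0
0 0.27 0.3 [0.449 0.033 0.153] [-0.147  0.115  2.152  0.144  0.493 -1.814] 0.0 0.0
0 0.27 0.15 [0.44  0.032 0.113] [-0.153  0.181  2.229  0.205  0.353 -1.887] 0.0 0.0
0 0.27 0 [0.437 0.032 0.073] [-0.162  0.241  2.253  0.274  0.28  -1.966] 0.0167 0.0074
0 0.235 0.94 [0.568 0.044 0.263] [-0.083  0.19   1.7    0.058  0.863 -1.666] 0.0 0.0
0 0.235 0.6 [0.513 0.039 0.206] [-0.107  0.149  1.926  0.084  0.681 -1.717] 0.0 0.0
0 0.235 0.3 [0.482 0.036 0.142] [-0.124  0.193  2.091  0.131  0.474 -1.783] 0.0 0.0
0 0.235 0.15 [0.475 0.035 0.108] [-0.129  0.248  2.154  0.176  0.358 -1.836] 0.0 0.0
0 0.235 0 [0.472 0.035 0.073] [-0.133  0.306  2.18   0.231  0.28  -1.897] 0.0094 0.0045
90 0.27 0.94 [0.547 0.042 0.291] [-0.091  0.128  1.696  0.059  0.93  -0.1  ] 0.0 0.0
90 0.27 0.6 [0.484 0.036 0.225] [-0.123  0.069  1.956  0.089  0.73  -0.161] 0.0 0.0
90 0.27 0.3 [0.449 0.033 0.153] [-0.147  0.115  2.152  0.144  0.493 -0.243] 0.0 0.0

[... 816 characters left out ...]
3] [-0.011  0.129  2.138 -0.018  0.483 -3.11 ] 0.0366 0.0256
-90 0.27 0.15 [0.44  0.032 0.113] [-0.016  0.196  2.215 -0.023  0.339 -3.11 ] 0.0354 0.0269
-90 0.27 0 [0.437 0.032 0.073] [-0.019  0.248  2.23  -0.027  0.28  -3.11 ] 0.0392 0.0286
-90 0.235 0.94 [0.568 0.044 0.263] [-0.003  0.199  1.69  -0.006  0.861 -3.11 ] 0.0302 0.0211
-90 0.235 0.6 [0.513 0.039 0.206] [-0.006  0.159  1.914 -0.011  0.677 -3.11 ] 0.0332 0.0232
-90 0.235 0.3 [0.482 0.036 0.142] [-0.011  0.204  2.078 -0.017  0.467 -3.11 ] 0.0335 0.0251
-90 0.235 0.15 [0.475 0.035 0.108] [-0.015  0.259  2.141 -0.022  0.349 -3.11 ] 0.0324 0.0261
-90 0.235 0 [0.472 0.035 0.073] [-0.018  0.313  2.162 -0.025  0.28  -3.11 ] 0.0331 0.027
```

>>> {"name": "send_rows", "arguments": {"motion": [[[0, -0.03, 0, 0], [0, -0.07, 0, 0], [0, -0.12, 0, 0], [0.005, -0.17, 0, 0], [0.01, -0.2, 0, 0], [0.01, -0.2, 0, 0]]]}}

```text
time: 15.2
tool_pos: [0.2659, 0.3067, 0.2463]
tool_rot: [-1.543, -0.397, -0.022]
contact_force: [-0.6, 0.1, -0.7]
opening: 0.0736
```

```bash
python3 - <<'E'
from h import *
from cell import read_camera
for n in("scene","top"):
    c=read_camera(n);pickle.dump(c,open(n+"8.pkl","wb"));f=c["frame"][:,:,::-1]
    f=f[130:220,245:345] if n=="scene" else f[120:255,215:315]
    cv2.imwrite(f"pics/{n}8.png",cv2.resize(f,None,fx=6 if n=="scene" else 4.4,fy=6 if n=="scene" else 4.4,interpolation=cv2.INTER_CUBIC))
    if n=="top":cv2.imwrite(f"pics/{n}8t.png",cv2.resize(c["frame"][230:330,130:230,::-1],None,fx=5,fy=5,interpolation=cv2.INTER_CUBIC))
E
python3 - <<'E'
from kin import *
np.set_printoptions(precision=3,suppress=True)
from cell import sensors
s=sensors.observe();R=Ro.from_euler("xyz",s["tool_rot"]).as_matrix()
Rt=R@Ro.from_euler("y",90,degrees=True).as_matrix();print(Rt)
ex=np.array([np.cos(.09),np.sin(.09),0]);h=np.array([.706,.056,.065]);q=np.array([-.08,.4,2.0,.1,.35,-.1])
for rad in(.21,.19,.17,.15,.13):
  tip=h-ex*rad+np.array([0,0,.005]);x,e1,e2=IK(tip-.025*Rt[:,1],Rt,q,1);print(rad,tip,x,e1)
E
```

```text
[[-0.013  0.382  0.924]
 [-1.     0.013 -0.019]
 [-0.02  -0.924  0.382]]
0.21 [0.497 0.037 0.07 ] [-0.118  0.353  2.129  0.214  0.28  -0.295] 0.005659977403704039
0.19 [0.517 0.039 0.07 ] [-0.106  0.388  2.09   0.196  0.28  -0.268] 9.196050193252292e-05
0.17 [0.537 0.041 0.07 ] [-0.097  0.414  2.038  0.169  0.304 -0.232] 1.6782945342419286e-16
0.15 [0.557 0.043 0.07 ] [-0.088  0.44   1.986  0.146  0.328 -0.201] 4.619144370842958e-13
0.13 [0.577 0.044 0.07 ] [-0.08   0.466  1.933  0.127  0.354 -0.174] 7.52442661665253e-15
```

View pics/scene8.png

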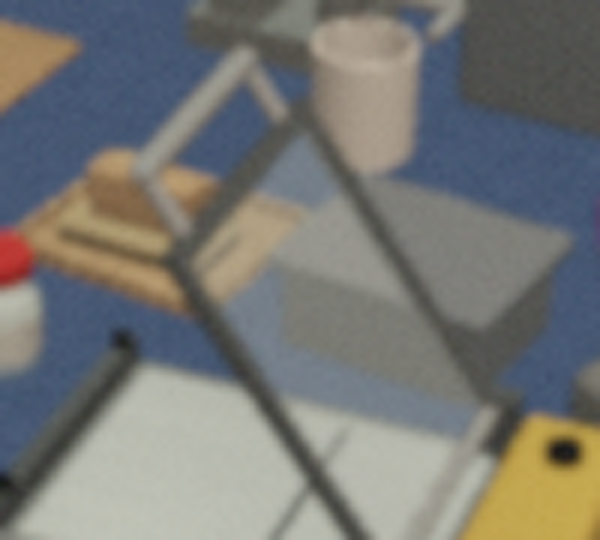

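View pics/top8.png

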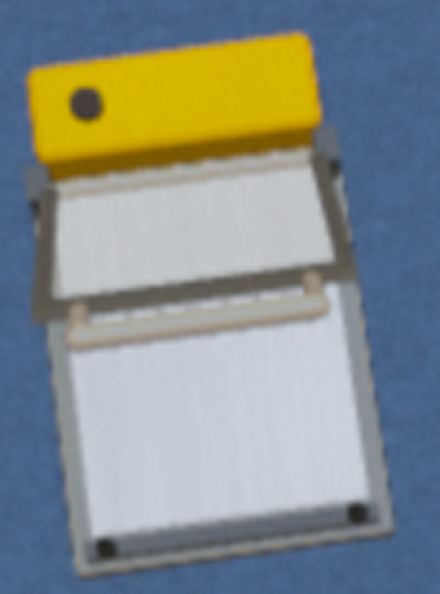

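View pics/top8t.png

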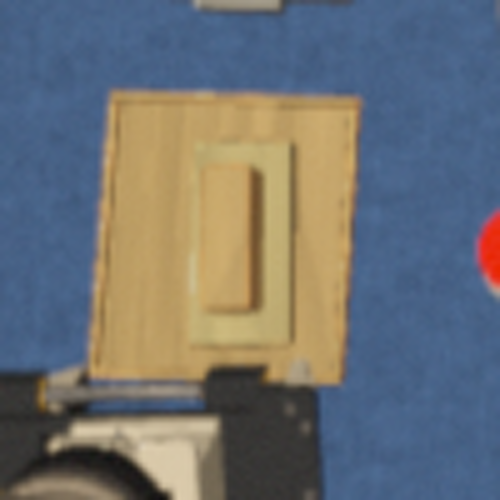

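```bash
python3 - <<'E'
from h import *
np.set_printoptions(precision=4,suppress=True)
t=load("top8.pkl");s=load("scene8.pkl")
B=[tri([(t,215+a[0]/4.4-.39,120+a[1]/4.4-.39),(s,245+b[0]/6-.42,130+b[1]/6-.42)]) for a,b in[((72,338),(248,58)),((325,303),(145,165))]]
print(B,np.mean(B,0))
b=[onz(t,215+a[0]/4.4-.39,120+a[1]/4.4-.39,.06) for a in((106,547),(357,512))];d=b[0]-b[1];print(b,np.arctan2(-d[0],d[1]))
E
python3 st.py .505 .036 .36
```

```text
[array([0.5424, 0.1159, 0.2859]), array([ 0.5568, -0.0301,  0.2916])] [0.5496 0.0429 0.2888]
[array([0.4511, 0.1173, 0.06  ]), array([ 0.4678, -0.0508,  0.06  ])] 0.09901331445297842
t 15.3 q [ 0.8722  0.0267  2.0222 -0.3846  0.8598 -0.4632] p [0.2653 0.3051 0.2422] 
R x [ 0.9239 -0.0193  0.3822] y [ 0.3825  0.0134 -0.9239] z [0.0127 0.9997 0.0197] F [ 0.1559 -0.563   0.281 ] open 0.07362479562561434
grasp [0.2676 0.3052 0.2367]
to target tool shift [ 0.2717 -0.0267 -0.2637] dist 0.37953146343823535
```

>>> {"name": "send_rows", "arguments": {"motion": [[[0.188, -0.102, -0.15, 68], [0.188, -0.102, -0.15, 68], [0.188, -0.102, -0.15, 68], [0.188, -0.102, -0.15, 68], [0.188, -0.102, -0.15, 68], [0.188, -0.102, -0.15, 68], [0.188, -0.102, -0.15, 68], [0.188, -0.102, -0.15, 68]]], "gripper": 0.45}}

```text
time: 16.1
tool_pos: [0.3987, 0.149, 0.4033]
tool_rot: [-1.201, -0.123, -1.235]
contact_force: [-0.5, 1.1, -0.5]
opening: 0.0415
```

```bash
python3 st.py .517 .041 .362;python3 - <<'E'
from cell import sensors
from h import *
R=Ro.from_euler("xyz",sensors.observe()["tool_rot"]).as_matrix()
for t in np.arange(14,32,2):
    z=(R@Ro.from_euler("y",t,degrees=True).as_matrix())[:,[0,2]];print(t,z.T.round(3))
E
```

```text
t 16.1 q [ 0.2299 -0.1306  1.7113 -0.0818  1.18   -0.1121] p [0.3987 0.149  0.4033] 
R x [ 0.3268 -0.9371  0.1226] y [ 0.3792  0.0112 -0.9253] z [0.8657 0.3488 0.359 ] F [-0.4564  1.1001 -0.5479] open 0.04147517511725171
grasp [0.401  0.1491 0.3978]
to target tool shift [0.1348 0.0759 0.0499] dist 0.16257736727344138
14 [[ 0.108 -0.994  0.032]
 [ 0.919  0.112  0.378]]
16 [[ 0.075 -0.997  0.019]
 [ 0.922  0.077  0.379]]
18 [[ 0.043 -0.999  0.006]
 [ 0.924  0.042  0.379]]
20 [[ 0.011 -1.    -0.008]
 [ 0.925  0.007  0.379]]
22 [[-0.021 -1.    -0.021]
 [ 0.925 -0.028  0.379]]
24 [[-0.054 -0.998 -0.034]
 [ 0.924 -0.062  0.378]]
26 [[-0.086 -0.995 -0.047]
 [ 0.921 -0.097  0.376]]
28 [[-0.118 -0.991 -0.06 ]
 [ 0.918 -0.132  0.375]]
30 [[-0.15  -0.986 -0.073]
 [ 0.913 -0.166  0.372]]
```

>>> {"name": "send_rows", "arguments": {"motion": [[[0.135, 0.02, 0.05, 15], [0.135, 0.04, 0.05, 15], [0.135, 0.06, 0.05, 15], [0.135, 0.076, 0.05, 15], [0.135, 0.076, 0.05, 15], [0.135, 0.076, 0.05, 15]]]}}

```text
time: 16.7
tool_pos: [0.5146, 0.0405, 0.3656]
tool_rot: [-1.187, -0.025, -1.48]
contact_force: [0.4, -0.1, 0.1]
opening: 0.0413
```

```bash
python3 st.py .548 .042 .287
python3 - <<'E'
from h import *
from cell import read_camera
for n in("scene","top"):
    c=read_camera(n);f=c["frame"][:,:,::-1]
    f=f[80:200,220:340] if n=="scene" else f[110:260,190:330]
    cv2.imwrite(f"pics/{n}9.png",cv2.resize(f,None,fx=4,fy=4,interpolation=cv2.INTER_CUBIC))
E
```

```text
t 16.7 q [-0.0974  0.0546  1.6347  0.0542  1.0708 -0.2096] p [0.5146 0.0405 0.3656] 
R x [ 0.0905 -0.9956  0.0247] y [ 0.3752  0.0112 -0.9269] z [0.9225 0.0932 0.3746] F [ 0.3621 -0.0723  0.0548] open 0.041252882335520005
grasp [0.5168 0.0406 0.3601]
to target tool shift [-0.0004  0.0794  0.0015] dist 0.0794319693572246
```

View pics/scene9.png

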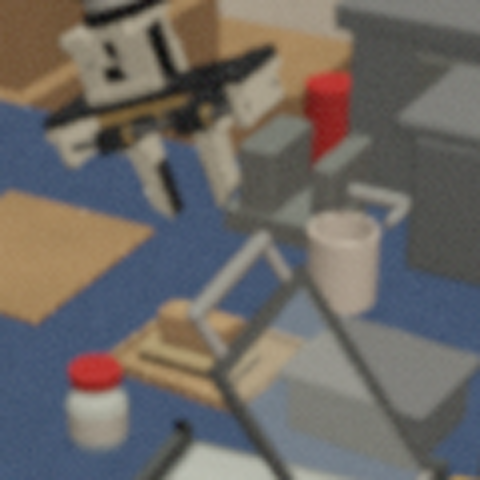

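View pics/top9.png

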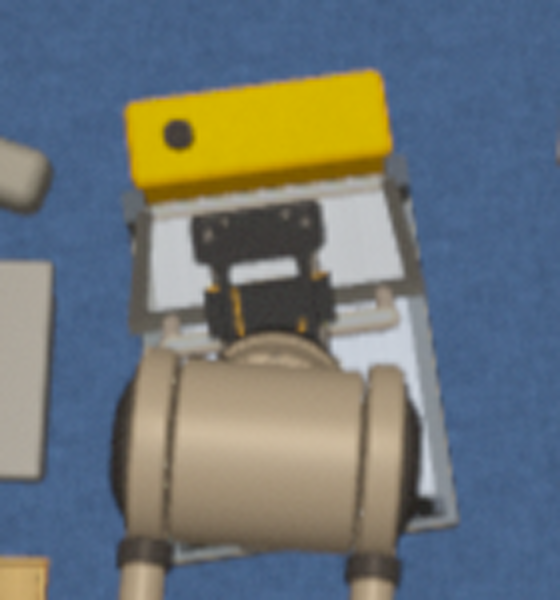

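>>> {"name": "send_rows", "arguments": {"motion": [[[0, 0.02, 0.0015, 0], [0, 0.04, 0.0015, 0], [0, 0.06, 0.0015, 0], [0, 0.074, 0.0015, 0], [0, 0.074, 0.0015, 0]]]}}

```text
time: 17.3
tool_pos: [0.5434, 0.0432, 0.299]
tool_rot: [-1.184, -0.025, -1.477]
contact_force: [-0.7, 0.1, 0.2]
opening: 0.0412
```

```bash
python3 st.py .548 .042 .287
python3 - <<'E'
from h import *
from cell import read_camera
c=read_camera("scene");f=c["frame"][:,:,::-1][100:200,230:330]
cv2.imwrite(f"pics/scene10.png",cv2.resize(f,None,fx=5,fy=5,interpolation=cv2.INTER_CUBIC))
E
```

```text
t 17.3 q [-0.0854  0.153   1.7068  0.0566  0.8977 -0.2107] p [0.5434 0.0432 0.299 ] 
R x [ 0.0935 -0.9953  0.0251] y [ 0.3775  0.0121 -0.9259] z [0.9213 0.0961 0.3769] F [-0.6643  0.1221  0.2058] open 0.041208519225970824
grasp [0.5456 0.0433 0.2935]
to target tool shift [ 0.0013  0.0069 -0.0004] dist 0.007027365528452679
```

View pics/scene10.png

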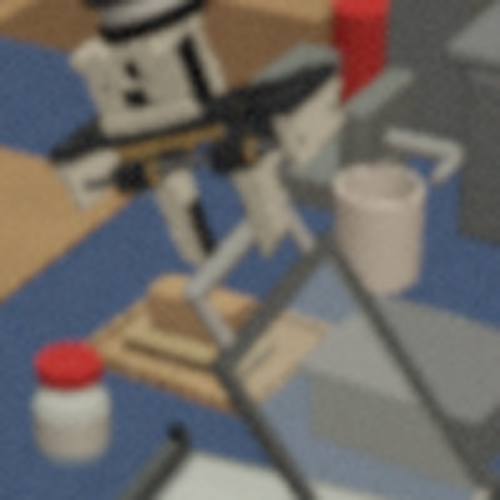

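>>> {"name": "send_rows", "arguments": {"motion": [[[0, 0.005, 0, 0], [0, 0.005, 0, 0], [0, 0.005, 0, 0], [0, 0.005, 0, 0], [0, 0.005, 0, 0]]], "gripper": 0.0, "grip_force": 6}}

```text
time: 17.85
tool_pos: [0.5447, 0.0431, 0.2958]
tool_rot: [-1.184, -0.025, -1.477]
contact_force: [-5.2, 0.3, 2.3]
opening: 0.016
```

```bash
python3 st.py .548 .042 .287
```

```text
t 17.85 q [-0.0851  0.1581  1.71    0.0566  0.889  -0.2108] p [0.5447 0.0431 0.2958] 
R x [ 0.0934 -0.9953  0.0254] y [ 0.3778  0.0119 -0.9258] z [0.9211 0.0961 0.3772] F [-5.1737  0.268   2.3133] open 0.016031915302937006
grasp [0.547  0.0432 0.2902]
to target tool shift [ 0.0012  0.0034 -0.0004] dist 0.0035976588692122964
```

```bash
cat > arc.py <<'E'
from cell import sensors
from h import *
import sys
a0=float(sys.argv[1]);s=sensors.observe();R=Ro.from_euler("xyz",s["tool_rot"]).as_matrix()
ex=np.array([np.cos(.095),np.sin(.095),0]);f=lambda a:.27*(-np.cos(a)*ex+np.array([0,0,np.sin(a)]))
for a in map(float,sys.argv[2:]):print(a,(R.T@(f(a)-f(a0))).round(4))
E
python3 arc.py .96 .93 .88 .83 .78 .73 .68 .63 .58
```

```text
0.93 [-0.0001  0.0019 -0.0079]
0.88 [-0.0003  0.0056 -0.0208]
0.83 [-0.0005  0.01   -0.0336]
0.78 [-0.0007  0.015  -0.0462]
0.73 [-0.001   0.0206 -0.0584]
0.68 [-0.0012  0.0268 -0.0704]
0.63 [-0.0015  0.0336 -0.0821]
0.58 [-0.0018  0.041  -0.0934]
```

>>> {"name": "send_rows", "arguments": {"motion": [[[0, 0.002, -0.008, 0], [0, 0.0055, -0.021, 0], [-0.0005, 0.01, -0.0335, 0], [-0.0005, 0.015, -0.046, 0]]]}}

```text
time: 18.25
tool_pos: [0.5078, 0.0395, 0.2648]
tool_rot: [-1.182, -0.025, -1.477]
contact_force: [1.3, 1.8, 0.1]
opening: 0.0156
```

```bash
python3 st.py
python3 - <<'E'
from h import *
from cell import read_camera
for n in("scene","top"):
    c=read_camera(n);f=c["frame"][:,:,::-1]
    f=f[110:230,230:350] if n=="scene" else f[110:260,190:330]
    cv2.imwrite(f"pics/{n}11.png",cv2.resize(f,None,fx=4,fy=4,interpolation=cv2.INTER_CUBIC))
E
```

```text
t 18.25 q [-0.1027  0.1161  1.8521  0.0719  0.7878 -0.242 ] p [0.5078 0.0395 0.2648] 
R x [ 0.0933 -0.9953  0.0254] y [ 0.38    0.012  -0.9249] z [0.9203 0.096  0.3794] F [1.2915 1.8155 0.0519] open 0.015564452407720546
grasp [0.5101 0.0395 0.2593]
```

View pics/scene11.png

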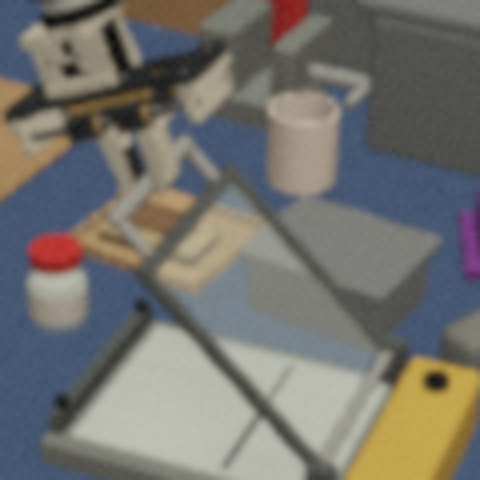

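```bash
python3 arc.py .785 .74 .69 .64 .59 .54 .49 .44 .4
```

```text
0.74 [-0.0002  0.005  -0.0111]
0.69 [-0.0005  0.0111 -0.0231]
0.64 [-0.0007  0.0179 -0.0348]
0.59 [-0.001   0.0252 -0.0461]
0.54 [-0.0012  0.0331 -0.0571]
0.49 [-0.0015  0.0415 -0.0677]
0.44 [-0.0018  0.0504 -0.0778]
0.4 [-0.0021  0.0579 -0.0855]
```

>>> {"name": "send_rows", "arguments": {"motion": [[[0, 0.005, -0.011, 0], [-0.0005, 0.011, -0.023, 0], [-0.0005, 0.018, -0.035, 0], [-0.001, 0.025, -0.046, 0], [-0.001, 0.033, -0.057, 0], [-0.0015, 0.0415, -0.0675, 0], [-0.002, 0.0505, -0.078, 0], [-0.002, 0.058, -0.0855, 0]]], "grip_force": 8}}

```text
time: 19.15
tool_pos: [0.4497, 0.0337, 0.1778]
tool_rot: [-1.184, -0.025, -1.478]
contact_force: [4.3, 3.9, -0.7]
opening: 0.0156
```

```bash
python3 st.py; for a in .42; do python3 arc.py $a .38 .34 .3 .26 .22 .19 .17 .15; done
```

```text
t 19.15 q [-0.1373  0.1317  2.1217  0.1299  0.5093 -0.3367] p [0.4497 0.0337 0.1778] 
R x [ 0.0929 -0.9953  0.0255] y [ 0.3776  0.0116 -0.9259] z [0.9213 0.0957 0.3769] F [ 4.2736  3.8948 -0.7156] open 0.015613938375102386
grasp [0.452  0.0338 0.1723]
0.38 [-0.0002  0.0076 -0.0076]
0.34 [-0.0005  0.0155 -0.015 ]
0.3 [-0.0007  0.0238 -0.022 ]
0.26 [-0.001   0.0322 -0.0287]
0.22 [-0.0013  0.041  -0.035 ]
0.19 [-0.0015  0.0477 -0.0395]
0.17 [-0.0016  0.0523 -0.0424]
0.15 [-0.0017  0.0569 -0.0452]
```

```bash
python3 arc.py .40 .36 .32 .28 .24 .2 .17 .15
python3 - <<'E'
from kin import *
from cell import sensors
np.set_printoptions(precision=3,suppress=True)
s=sensors.observe();R=Ro.from_euler("xyz",s["tool_rot"]).as_matrix();q=s["qpos"]
ex=np.array([np.cos(.095),np.sin(.095),0]);f=lambda a:.27*(-np.cos(a)*ex+np.array([0,0,np.sin(a)]))
for a in(.25,.2,.15,.1,.05):
    q,e,e2=IK(s["tool_pos"]+f(a)-f(.4),R,q,1);print(a,q,e)
E
```

```text
0.36 [-0.0002  0.0078 -0.0075]
0.32 [-0.0005  0.0158 -0.0147]
0.28 [-0.0008  0.0242 -0.0215]
0.24 [-0.001   0.0328 -0.028 ]
0.2 [-0.0013  0.0417 -0.0342]
0.17 [-0.0015  0.0485 -0.0385]
0.15 [-0.0016  0.0531 -0.0414]
0.25 [-0.147  0.186  2.207  0.184  0.373 -0.404] 7.88106850030428e-17
0.2 [-0.149  0.211  2.231  0.213  0.325 -0.436] 3.544273982392691e-16
0.15 [-0.151  0.237  2.251  0.25   0.28  -0.477] 0.0008101115041062475
0.1 [-0.156  0.246  2.249  0.26   0.28  -0.491] 0.011950179538207975
0.05 [-0.161  0.255  2.245  0.269  0.28  -0.505] 0.02297427600320225
```

Lower to about 0.19, then switch to pressing the panel nearer the hinge.

>>> {"name": "send_rows", "arguments": {"motion": [[[0, 0.008, -0.0065, 0], [-0.0005, 0.016, -0.0135, 0], [-0.001, 0.024, -0.0205, 0], [-0.001, 0.033, -0.027, 0], [-0.0015, 0.042, -0.033, 0], [-0.0015, 0.044, -0.034, 0], [-0.0015, 0.044, -0.034, 0]]]}}

```text
time: 19.85
tool_pos: [0.4354, 0.0323, 0.1243]
tool_rot: [-1.184, -0.025, -1.478]
contact_force: [4.8, -1.2, -6.7]
opening: 0.0159
```

```bash
python3 st.py
python3 - <<'E'
from h import *
from cell import read_camera
for n in("scene","top"):
    c=read_camera(n);f=c["frame"][:,:,::-1]
    f=f[130:250,230:350] if n=="scene" else f[110:260,190:330]
    cv2.imwrite(f"pics/{n}12.png",cv2.resize(f,None,fx=4,fy=4,interpolation=cv2.INTER_CUBIC))
E
```

```text
t 19.85 q [-0.1477  0.2185  2.2286  0.215   0.3192 -0.437 ] p [0.4354 0.0323 0.1243] 
R x [ 0.0927 -0.9954  0.0255] y [ 0.3778  0.0115 -0.9258] z [0.9212 0.0954 0.3771] F [ 4.7545 -1.2095 -6.6689] open 0.01585834252062792
grasp [0.4377 0.0324 0.1187]
```

View pics/scene12.png

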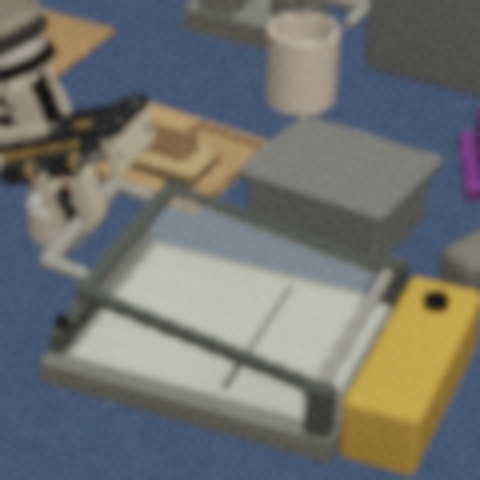

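>>> {"name": "send_rows", "arguments": {"motion": [[[0, 0, 0, 0], [0, 0, 0, 0], [0, 0, 0, 0]]], "gripper": 0.3}}

```text
time: 20.25
tool_pos: [0.4354, 0.0323, 0.1247]
tool_rot: [-1.183, -0.026, -1.478]
contact_force: [0.1, 0.2, -0.0]
opening: 0.0273
```

>>> {"name": "send_rows", "arguments": {"motion": [[[0, -0.02, 0, 0], [0, -0.05, 0, 0], [0, -0.09, 0, 0], [0, -0.12, 0, 0], [0, -0.12, 0, 0]]]}}

```text
time: 20.75
tool_pos: [0.3906, 0.0308, 0.2395]
tool_rot: [-1.176, -0.028, -1.478]
contact_force: [-0.3, 0.4, -0.9]
opening: 0.0274
```

```bash
python3 st.py
python3 - <<'E'
from h import *
from cell import read_camera
for n in("scene","top"):
    c=read_camera(n);f=c["frame"][:,:,::-1]
    f=f[130:250,230:350] if n=="scene" else f[110:260,190:330]
    cv2.imwrite(f"pics/{n}13.png",cv2.resize(f,None,fx=4,fy=4,interpolation=cv2.INTER_CUBIC))
E
```

```text
t 20.75 q [-0.1775 -0.0919  2.1442  0.1207  0.7048 -0.3528] p [0.3906 0.0308 0.2395] 
R x [ 0.0928 -0.9953  0.0277] y [ 0.3851  0.0102 -0.9228] z [0.9182 0.0963 0.3842] F [-0.3118  0.3736 -0.9408] open 0.027385254246935244
grasp [0.3929 0.0309 0.234 ]
```

View pics/scene13.png

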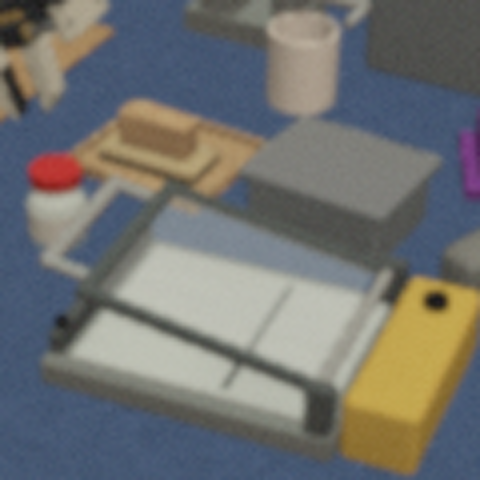

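```bash
python3 st.py .488 .037 .235; python3 st.py .5227 .04 .1475
```

```text
t 20.85 q [-0.1773 -0.0861  2.1477  0.1212  0.7013 -0.3532] p [0.3899 0.031  0.2362] 
R x [ 0.0928 -0.9953  0.0261] y [ 0.3799  0.0112 -0.925 ] z [0.9204 0.0958 0.3791] F [-0.1638 -0.0204 -0.4399] open 0.027653936462887694
grasp [0.3922 0.031  0.2307]
to target tool shift [0.0031 0.0324 0.0904] dist 0.09608999489084497
t 20.85 q [-0.1773 -0.0861  2.1477  0.1212  0.7013 -0.3532] p [0.3899 0.031  0.2362] 
R x [ 0.0928 -0.9953  0.0261] y [ 0.3799  0.0112 -0.925 ] z [0.9204 0.0958 0.3791] F [-0.1638 -0.0204 -0.4399] open 0.027653936462887694
grasp [0.3922 0.031  0.2307]
to target tool shift [0.001  0.1266 0.0894] dist 0.15500960374228662
```

>>> {"name": "send_rows", "arguments": {"motion": [[[0.001, 0.015, 0.045, 0], [0.003, 0.032, 0.09, 0], [0.002, 0.06, 0.09, 0], [0.001, 0.095, 0.09, 0], [0.001, 0.12, 0.09, 0], [0.001, 0.126, 0.09, 0], [0.001, 0.126, 0.09, 0]]], "gripper": 0.0}}

```text
time: 21.55
tool_pos: [0.5199, 0.0401, 0.1518]
tool_rot: [-1.186, -0.025, -1.478]
contact_force: [-0.4, 0.2, 0.2]
opening: 0.0007
```

```bash
python3 st.py
python3 - <<'E'
from h import *
from cell import read_camera
for n in("scene",):
    c=read_camera(n);f=c["frame"][:,:,::-1]
    f=f[130:250,230:350]
    cv2.imwrite(f"pics/{n}14.png",cv2.resize(f,None,fx=4,fy=4,interpolation=cv2.INTER_CUBIC))
E
```

```text
t 21.55 q [-0.0974  0.2962  1.9883  0.1051  0.4767 -0.2796] p [0.5199 0.0401 0.1518] 
R x [ 0.093  -0.9953  0.0253] y [ 0.3759  0.0116 -0.9266] z [0.922  0.0957 0.3752] F [-0.411   0.2041  0.1658] open 0.0007433149282286675
grasp [0.5222 0.0402 0.1463]
```

View pics/scene14.png

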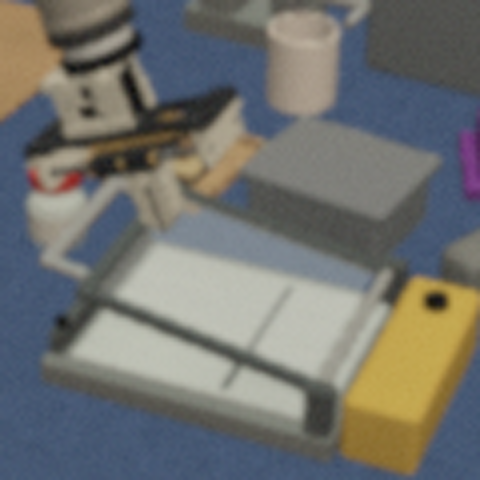

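>>> {"name": "send_rows", "arguments": {"motion": [[[0, 0.007, -0.002, 0], [0, 0.014, -0.004, 0], [0, 0.019, -0.006, 0], [0, 0.023, -0.008, 0], [-0.001, 0.027, -0.0095, 0], [-0.001, 0.031, -0.011, 0], [-0.001, 0.035, -0.0125, 0]]]}}

```text
time: 22.3
tool_pos: [0.5221, 0.0403, 0.1159]
tool_rot: [-1.183, -0.026, -1.478]
contact_force: [-0.1, 0.1, 1.1]
opening: 0.0005
```

```bash
python3 st.py
python3 - <<'E'
from h import *
from cell import read_camera
for n in("scene",):
    c=read_camera(n);f=c["frame"][:,:,::-1]
    f=f[130:250,230:350]
    cv2.imwrite(f"pics/{n}15.png",cv2.resize(f,None,fx=4,fy=4,interpolation=cv2.INTER_CUBIC))
E
```

```text
t 22.3 q [-0.0965  0.3638  2.0251  0.1325  0.3702 -0.3091] p [0.5221 0.0403 0.1159] 
R x [ 0.0931 -0.9953  0.0258] y [ 0.3784  0.0114 -0.9256] z [0.9209 0.0959 0.3777] F [-0.1462  0.1476  1.0756] open 0.0005193966953895391
grasp [0.5243 0.0403 0.1103]
```

View pics/scene15.png

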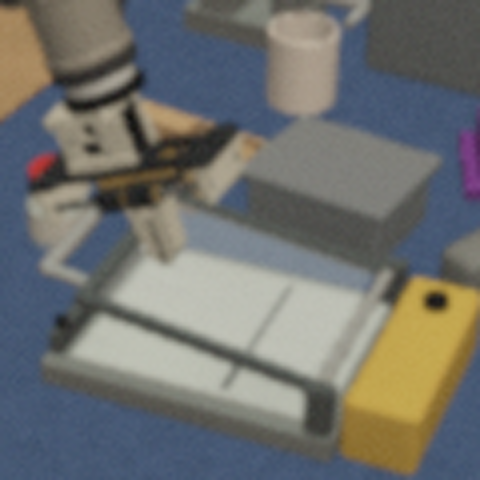

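>>> {"name": "send_rows", "arguments": {"motion": [[[0, 0.003, -0.001, 0], [0, 0.006, -0.002, 0], [0, 0.009, -0.003, 0], [0, 0.012, -0.004, 0], [0, 0.014, -0.005, 0], [0, 0.014, -0.005, 0]]]}}

```text
time: 22.95
tool_pos: [0.5223, 0.0399, 0.1]
tool_rot: [-1.185, -0.026, -1.478]
contact_force: [0.4, 0.6, -0.5]
opening: 0.0005
```

```bash
python3 st.py
```

```text
t 22.95 q [-0.0973  0.3952  2.0387  0.1499  0.3274 -0.3281] p [0.5223 0.0399 0.1   ] 
R x [ 0.093  -0.9953  0.0255] y [ 0.3769  0.0115 -0.9262] z [0.9216 0.0957 0.3762] F [ 0.3977  0.5584 -0.4936] open 0.0004724343039073044
grasp [0.5245 0.04   0.0944]
```

Run:
```python
from h import *
from cell import read_camera
for n in("scene","top"):
    c=read_camera(n);f=c["frame"][:,:,::-1]
    f=f[150:240,235:335] if n=="scene" else f[110:260,190:330]
    cv2.imwrite(f"pics/{n}16.png",cv2.resize(f,None,fx=5,fy=5,interpolation=cv2.INTER_CUBIC) if n=="scene" else cv2.resize(f,None,fx=4,fy=4,interpolation=cv2.INTER_CUBIC))
```

```text
(no output)
```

View pics/scene16.png

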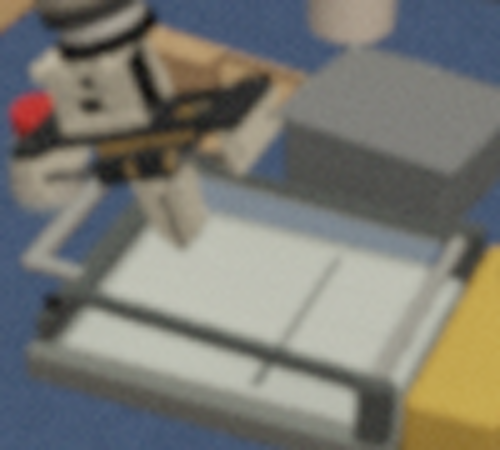

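View pics/top16.png

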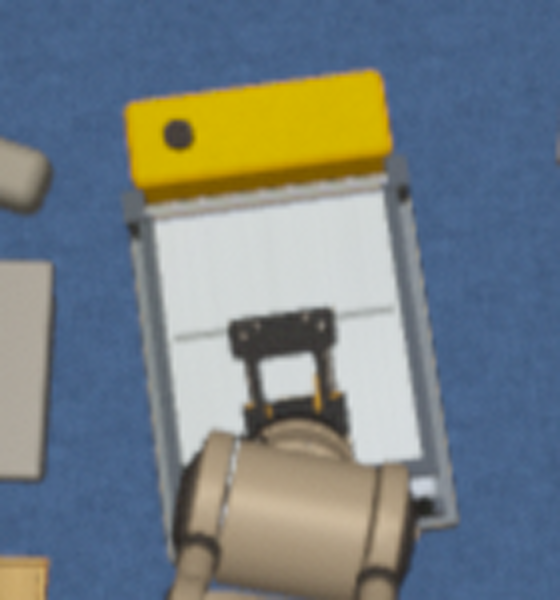

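>>> {"name": "send_rows", "arguments": {"motion": [[[0, 0.0025, -0.001, 0], [0, 0.005, -0.002, 0], [0, 0.0075, -0.003, 0], [0, 0.0075, -0.003, 0]]]}}

```text
time: 23.45
tool_pos: [0.5225, 0.0397, 0.0919]
tool_rot: [-1.185, -0.026, -1.478]
contact_force: [0.1, 0.0, -0.3]
opening: 0.0006
```

```bash
python3 st.py
```

```text
t 23.45 q [-0.0977  0.4115  2.0457  0.1617  0.3041 -0.3407] p [0.5225 0.0397 0.0919] 
R x [ 0.0929 -0.9954  0.0255] y [ 0.3771  0.0115 -0.9261] z [0.9215 0.0956 0.3764] F [ 0.1073  0.0236 -0.3333] open 0.0006307930773311884
grasp [0.5247 0.0398 0.0863]
```

Run:
```python
from h import *
from cell import read_camera
c=read_camera("scene");pickle.dump(c,open("scene17.pkl","wb"));f=c["frame"][:,:,::-1][170:240,230:320]
cv2.imwrite("pics/scene17.png",cv2.resize(f,None,fx=8,fy=8,interpolation=cv2.INTER_CUBIC))
ex=np.array([np.cos(.095),np.sin(.095),0]);ey=np.array([-np.sin(.095),np.cos(.095),0]);h=np.array([.704,.0565,.065])
for a in(0,.05,.1,.15):
  f=lambda r,y,dz=0:((proj(c,h-ex*r*np.cos(a)+ey*y+np.array([0,0,r*np.sin(a)+dz]))-[230,170]+.44)*8).round()
  print(a,"bar right end",f(.27,-.07),"left",f(.27,.07),"frame corner R",f(.23,-.098),"L",f(.23,.098))
```

```text
0 bar right end [ 84. 284.] left [219. 127.] frame corner R [134. 340.] L [318. 117.]
0.05 bar right end [ 83. 260.] left [219. 104.] frame corner R [134. 319.] L [319.  97.]
0.1 bar right end [ 84. 236.] left [220.  81.] frame corner R [135. 299.] L [320.  78.]
0.15 bar right end [ 86. 213.] left [223.  58.] frame corner R [136. 279.] L [322.  58.]
```

View pics/scene17.png

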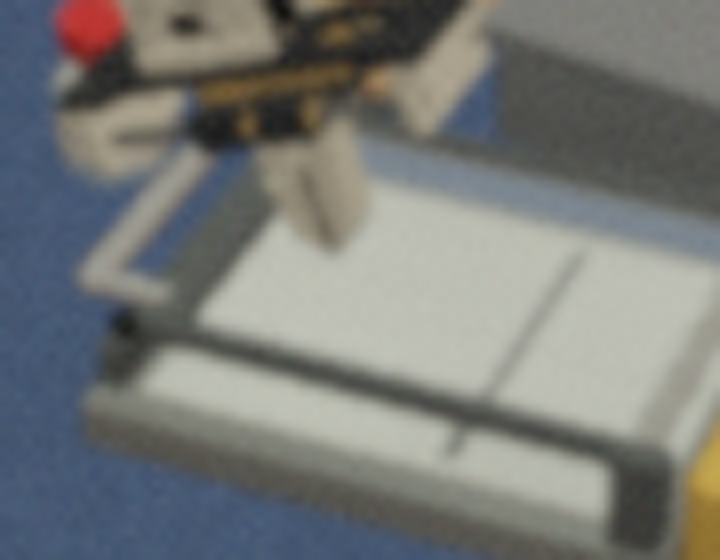

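>>> {"name": "send_rows", "arguments": {"motion": [[[0, -0.0093, 0.0038, 0], [0.001, -0.004, 0.016, 0], [0.0023, 0.0001, 0.0268, 0], [0.0023, 0.006, 0.0245, 0], [0.0023, 0.0095, 0.023, 0], [0.0023, 0.0115, 0.022, 0], [0.0023, 0.0135, 0.0215, 0], [0.0023, 0.0155, 0.0205, 0]]]}}

```text
time: 24.3
tool_pos: [0.5474, 0.0398, 0.0903]
tool_rot: [-1.179, -0.026, -1.477]
contact_force: [-40.8, -1.6, 78.5]
opening: 0.0003
```

```bash
python3 st.py
```

```text
t 24.3 q [-0.0923  0.4459  1.9873  0.1482  0.3213 -0.3228] p [0.5474 0.0398 0.0903] 
R x [ 0.0936 -0.9953  0.0265] y [ 0.3828  0.0114 -0.9238] z [0.9191 0.0966 0.382 ] F [-40.7764  -1.5909  78.4884] open 0.00027643546251227805
grasp [0.5497 0.0399 0.0848]
```

>>> {"name": "send_rows", "arguments": {"motion": [[[0, -0.006, 0, 0], [0, -0.02, 0, 0], [0, -0.06, -0.005, 0], [0, -0.1, -0.01, 0], [0, -0.14, -0.01, 0], [0, -0.17, -0.01, 0]]]}}

```text
time: 24.9
tool_pos: [0.4715, 0.037, 0.245]
tool_rot: [-1.179, -0.027, -1.477]
contact_force: [0.6, -0.1, -0.1]
opening: 0.0007
```

```bash
python3 st.py
python3 - <<'E'
from h import *
from cell import read_camera
c=read_camera("scene");pickle.dump(c,open("scene18.pkl","wb"));f=c["frame"][:,:,::-1][170:240,230:320]
cv2.imwrite("pics/scene18.png",cv2.resize(f,None,fx=8,fy=8,interpolation=cv2.INTER_CUBIC))
E
```

```text
t 24.9 q [-0.12    0.0681  1.969   0.087   0.7172 -0.2734] p [0.4715 0.037  0.245 ] 
R x [ 0.0936 -0.9953  0.0265] y [ 0.3829  0.0114 -0.9237] z [0.919  0.0966 0.3822] F [ 0.5546 -0.0933 -0.0737] open 0.0006711049671054842
grasp [0.4737 0.0371 0.2395]
```

View pics/scene18.png

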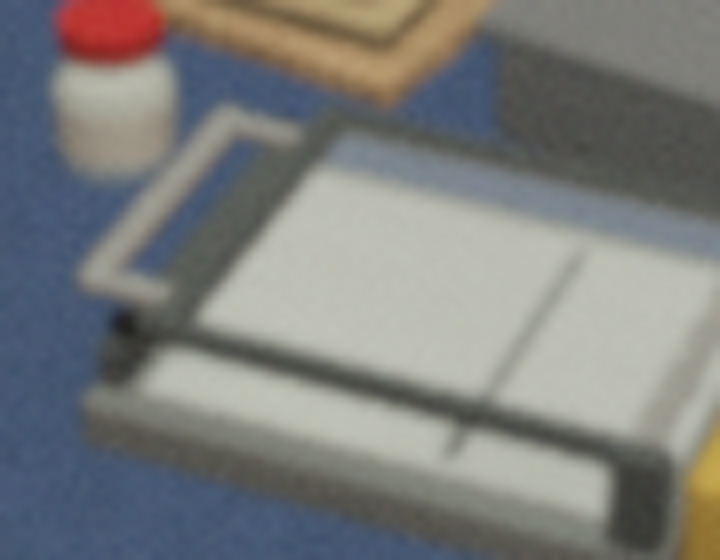

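>>> {"name": "send_rows", "arguments": {"motion": [[[-0.04, -0.06, -0.02, 0], [-0.31, -0.146, -0.071, 0], [-0.31, -0.146, -0.071, 0], [-0.31, -0.146, -0.071, 0], [-0.31, -0.146, -0.071, 0], [-0.31, -0.146, -0.071, 0], [-0.31, -0.146, -0.071, 0], [-0.31, -0.146, -0.071, 0]]]}}

```text
time: 25.75
tool_pos: [0.3189, 0.3408, 0.3476]
tool_rot: [-1.172, -0.026, -1.471]
contact_force: [-0.1, 1.1, -0.8]
opening: 0.0005
```

```bash
python3 st.py
python3 - <<'E'
from h import *
from cell import read_camera
c=read_camera("scene");pickle.dump(c,open("scene19.pkl","wb"));f=c["frame"][:,:,::-1]
cv2.imwrite("pics/scene19f.png",cv2.resize(f,(800,600),interpolation=cv2.INTER_CUBIC))
c=read_camera("top");pickle.dump(c,open("top19.pkl","wb"));f=c["frame"][:,:,::-1]
cv2.imwrite("pics/top19f.png",cv2.resize(f,(800,600),interpolation=cv2.INTER_CUBIC))
cv2.imwrite("pics/top19.png",cv2.resize(f[150:260,215:315],None,fx=6,fy=5.4,interpolation=cv2.INTER_CUBIC))
E
```

```text
t 25.75 q [ 0.8284  0.0408  1.7027 -0.3106  1.1289  0.8185] p [0.3189 0.3408 0.3476] 
R x [ 0.0998 -0.9947  0.0262] y [ 0.3884  0.0147 -0.9214] z [0.9161 0.1022 0.3878] F [-0.0775  1.0878 -0.788 ] open 0.00045110292838504385
grasp [0.3212 0.3409 0.3421]
```

View pics/scene19f.png

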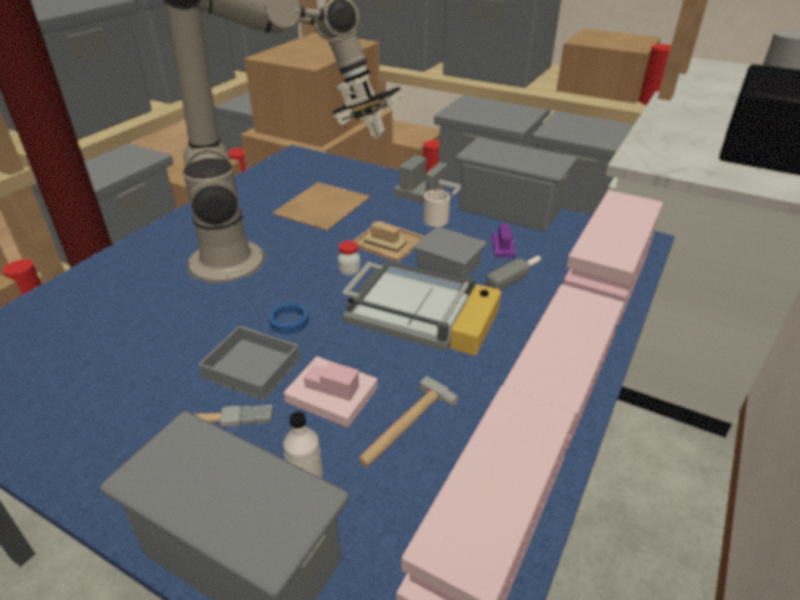

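View pics/top19f.png

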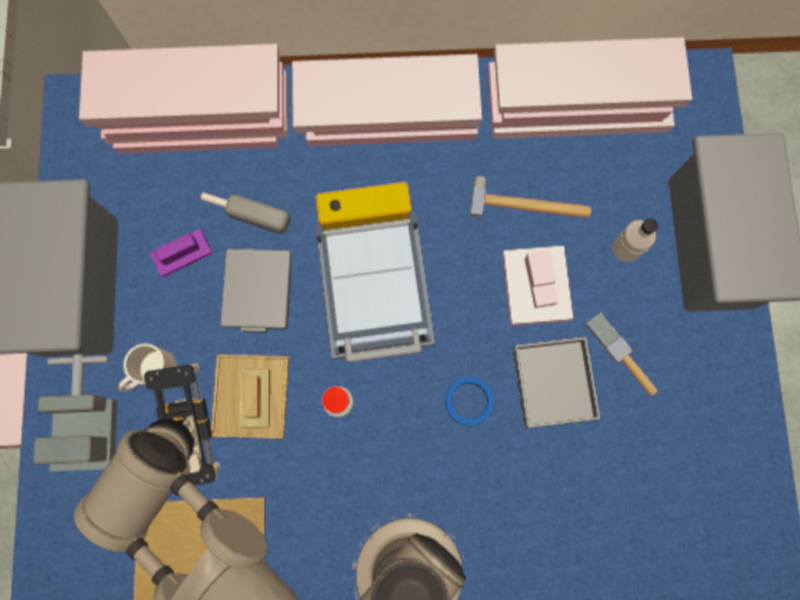

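View pics/top19.png

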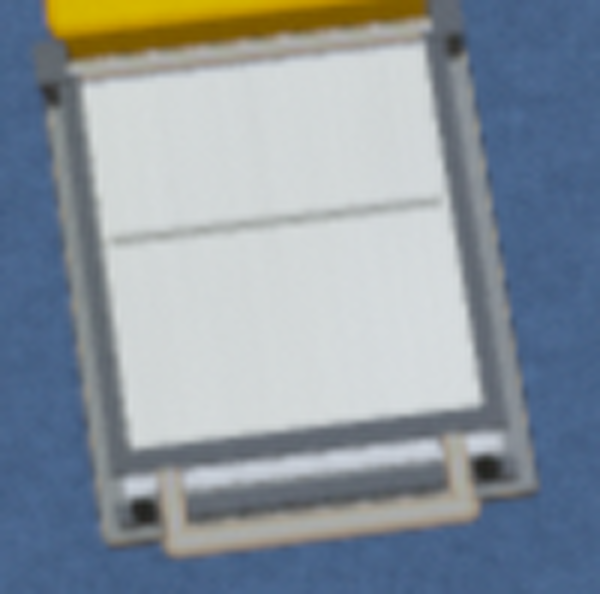

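Run:
```python
from h import *
np.set_printoptions(precision=4,suppress=True)
t=load("top19.pkl");s=load("scene19.pkl")
f=s["frame"][170:240,230:320,::-1];cv2.imwrite("pics/scene19.png",cv2.resize(f,None,fx=8,fy=8,interpolation=cv2.INTER_CUBIC))
for a,b in[((178,538),(230,120)),((463,508),(95,275))]:
  u=(215+a[0]/6-.42,150+a[1]/5.4-.41);v=(230+b[0]/8-.44,170+b[1]/8-.44)
  p=tri([(t,*u),(s,*v)]);print(p,"reproj",proj(t,p)-u,proj(s,p)-v)
```

```text
[0.4339 0.101  0.0706] reproj [-0.1256 -0.1515] [-0.1448  0.0304]
[ 0.4453 -0.0371  0.0698] reproj [-0.3112 -0.3545] [-0.3734  0.0674]
```

View pics/scene19.png

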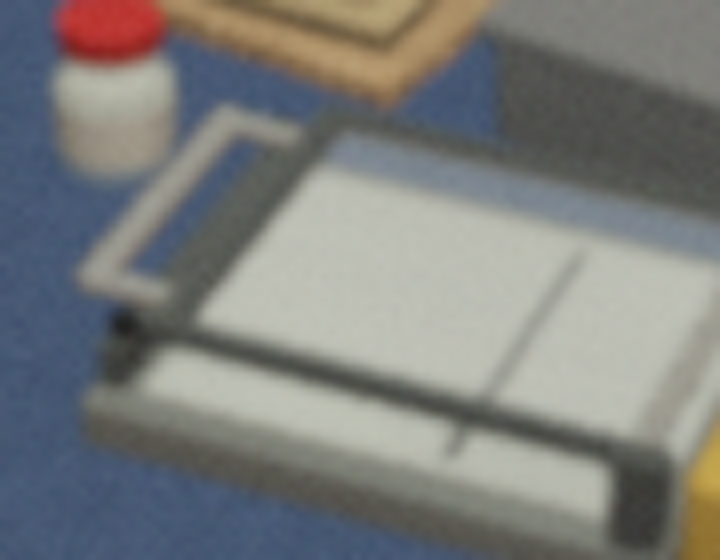

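Run:
```python
from cell import hand_in
print(hand_in())
```

```text
the job is handed in; nothing more can be done
None
```

The trimmer is cleared and its guard is down. I handed the job in at about 26 s. The thing left on the bed was the plywood sander. I set it down the right way up inside the tool tray, then lowered the guard. I pinched the bar down to about 0.19 rad, then pressed the panel with closed fingertips.

**Last checks**
- **Sander:** both camera views show it flat and upright inside the tray walls.
- **Bed and bystanders:** the bed is empty. The offcut is still on its slab, and nothing else looks moved in the before and after pictures.
- **Robot:** it is clear of everything, with wrist force near zero.

**What did not go as planned**
- **Lean:** I approached the bed at a 22° lean, not the 35–40° advised. With the fingers near 38° the arm could not reach the bed. The moves cannot set a lean directly, so I got it by twisting the last joint against its limit. The sander was held close to the guard bar as it came out; I saw no contact or change in guard angle.
- **Joint range:** early on, joint 3 read 0.037 while stretched out, just past its stated limit of 0.04.
- **Force on the panel:** the final press peaked at 78 N on the fingertips. That is more than intended, though under the 120 N wrist limit. By my geometry the gripper's body did not touch the guard.
- **Guard angle:** the images put the bar at a height of 0.070 m against a nominal 0.065 m, which is 0.02 rad above level and about the size of the measurement error. The hard stop I felt is why I judge the guard fully down.

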